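# Clamp the storage jar, unscrew its lid and stow the small desk things

### The job

Put the loose erasers, memory sticks and binder clip away in the square storage jar. First fix the jar: turn the clamp's knob clockwise until the pad touches the jar, then a quarter turn more and no further. Then unscrew the jar's lid, lift it off, lay it flat on the desk beside the clamp, grip bar up, and put every eraser, memory stick and binder clip lying on the desk into the jar; leave the jar open in the clamp and do not disturb the other things.

Things in the scene. Friction and masses are not known exactly. Their poses are not given: they have to be found in the camera images.
- clamp: Steel jar clamp, fixed to the desk; bed plate 10 mm thick, x +/-60 mm, y -80 to +165 mm in its frame; origin on the desk under the middle of the jar's place. Fixed jaw (55 mm high) at y = -48 mm, low rails at x = +/-50 mm; the jar stands between. A jaw with a rubber pad at the jar's +y side moves to -y. Grey gear housing (60 x 50 mm, top z = 48 mm) at y = +140 mm carries the knob.
- knob (a joint): Turn of the clamp's knob in rad, growing clockwise seen from above; starts at 0 to 1. The pad moves 3.2 mm per rad (20 mm a turn) and touches the jar near 2.2 rad (the jar stands within 1 mm of the fixed jaw). Takes about 0.2 N m and stays where it is left; on touching, the torque steps up about 0.04 N m and then grows 0.05 N m per rad. End stop 6.2 rad.
- pad (a joint): How far the sprung pad has been pushed back into the moving jaw, in m: 0 until it touches the jar, then 3.2 mm per rad of further turning, so 5 mm after a quarter turn.
- knob_grip (a point): The point to grip on the knob: on its upright axis, 26 mm above the housing's top (z = 74 mm). The knob is a black bar standing on edge, 18 mm thick (x) and 56 mm long (y), z from 56 to 87 mm, with 8 mm free under it; the point's x axis goes across the bar and turns with it.
- jar: Loose square white jar, 96 x 96 mm, standing in the clamp; shoulder at 62 mm, round open neck to 92 mm (rim) with a mouth of 66 mm diameter, 87 mm deep inside. Origin at the centre of its underside, 10 mm above the desk. The neck has a coarse right-hand outer thread, 7 mm pitch.
- jar_mouth (a point): Centre of the jar's mouth, at the height of its rim (92 mm above the jar's underside).
- lid: Screw lid: round wooden cap, 94 mm wide, 32.5 mm high, with an upright brass bar on top. 160 g. Origin at the centre of the skirt's lower edge, z up. Screwed home, the origin is 66 mm above the jar's underside. Turned anticlockwise seen from above it rises 7 mm a turn (2 mm axial play) and comes free after 2 turns; until then the thread holds it down. Half a turn too many does no harm.
- lid_grip (a point): The point to grip on the lid: on its axis, in the brass bar (18 mm thick in x, 60 mm long in y, 36 mm high), 54.5 mm above the lid's origin, 14 mm below the bar's top and 22 mm above the wooden disc; its x axis goes across the bar.
- eraser_a: Block eraser, white rubber with a blue sleeve, 21 x 45 x 12 mm (x, y, z), lying flat on the desk; origin at the centre of its underside, long side along its y. To be stored. May be absent (None).
- eraser_b: Block eraser, white rubber with a blue sleeve, 21 x 45 x 12 mm (x, y, z), lying flat on the desk; origin at the centre of its underside, long side along its y. To be stored. May be absent (None).
- stick_a: Memory stick, black with a metal plug, 18 x 50 x 8 mm (x, y, z), lying flat; origin at the centre of its underside, long side along its y; the black body, 18 mm wide, reaches from y = -13 to +25 mm, the narrower plug (12 mm) from y = -25 to -13 mm. To be stored. May be absent (None).
- stick_b: Memory stick, black with a metal plug, 18 x 50 x 8 mm (x, y, z), lying flat; origin at the centre of its underside, long side along its y; the black body, 18 mm wide, reaches from y = -13 to +25 mm, the narrower plug (12 mm) from y = -25 to -13 mm. To be stored. May be absent (None).
- clip: Black binder clip with a wire handle, 32 x 34 x 16 mm (x, y, z), lying on the desk; origin at the centre of its underside. To be stored. May be absent (None).
- finial: Carved stone ornament on a black block, 90 x 89 x 178 mm, at the back of the desk; origin at the centre of its underside. Leave it alone.
- card_holder: Brass card stand, 46 x 100 x 60 mm; origin at the centre of its underside. Leave it alone.
- glasses_case: Dark hard spectacle case, 58 x 155 x 36 mm; origin at the centre of its underside. Leave it alone.
- sticky_pad: Yellow note pad, 76 x 76 x 12 mm; origin at the centre of its underside. Leave it alone.
- key: Brass key, 27 x 70 x 8 mm, lying on the desk; origin at the centre of its underside. Not to be stored: leave it alone.
Not all that is in view belongs to the job. There is more than one size of the lid; the job needs the larger.

How it is judged:
On the way, in this order (a step that is already met when the one before it is completed fails the run):
1. the clamp is tightened: a quarter turn past touching (pad pushed back 2.5 to 8.5 mm) with the lid still on the jar (value of joint pad between 0.0025 and 0.0085 m and z of lid in the frame of jar below 0.072 m), for 0.5 s.
2. the lid is unscrewed and clear of the jar's neck ((z of lid in the frame of jar above 0.094 m or horizontal distance between lid and jar above 0.095 m)), for 0.1 s.
At the end, for the whole second after the job is handed in: The pad is still pushed back 2.5 to 8.5 mm, the jar stands upright on the clamp's bed; the lid lies flat on the desk (within 0.12 rad, lower edge within 8 mm of the top), bar up, at rest; every eraser, memory stick and binder clip present is at rest inside the jar (value of joint pad between 0.0025 and 0.0085 m and angle between jar's own z axis and vertical below 0.08 rad and z of jar in the frame of clamp below 0.014 m and height (world z) of lid below 0.008 m and angle between lid's own z axis and vertical below 0.12 rad and horizontal distance between lid and jar above 0.095 m and linear speed of each of lid, eraser_a, eraser_b, stick_a, stick_b, clip below 0.03 m/s and x of eraser_a in the frame of jar between -0.045 and 0.045 m and y of eraser_a in the frame of jar between -0.045 and 0.045 m and z of eraser_a in the frame of jar between 0 and 0.075 m and x of eraser_b in the frame of jar between -0.045 and 0.045 m and y of eraser_b in the frame of jar between -0.045 and 0.045 m and z of eraser_b in the frame of jar between 0 and 0.075 m and x of stick_a in the frame of jar between -0.045 and 0.045 m and y of stick_a in the frame of jar between -0.045 and 0.045 m and z of stick_a in the frame of jar between 0 and 0.075 m and x of stick_b in the frame of jar between -0.045 and 0.045 m and y of stick_b in the frame of jar between -0.045 and 0.045 m and z of stick_b in the frame of jar between 0 and 0.075 m and x of clip in the frame of jar between -0.045 and 0.045 m and y of clip in the frame of jar between -0.045 and 0.045 m and z of clip in the frame of jar between 0 and 0.075 m); the robot touches nothing.
It fails at once if the clamp is overtightened by a good half turn (pad pushed back more than 10.5 mm) (value of joint pad above 0.0105 m).
It fails at once if the jar is lifted out of the clamp or tipped (z of jar in the frame of clamp above 0.03 m or angle between jar's own z axis and vertical above 0.25 rad).
It fails at once if a bystander (ornament, card stand, spectacle case, note pad or key) is moved more than 4 cm, or the ornament tipped (distance of any of finial, card_holder, glasses_case, sticky_pad, key from where it was at the start of the episode above 0.04 m or angle between finial's own z axis and vertical above 0.4 rad).
Of eraser_a, eraser_b, stick_a, stick_b, clip only 2 to 4 are there at a start; the rules pass over those that are not, and their reading is None.
At some moment in a run one of eraser_a, eraser_b, stick_a, stick_b, clip may be knocked a few centimetres aside while the robot is not near it.
Once in a run the grip may slacken for a moment while it holds something.
It also fails if it takes over 210 s, if anything falls off the work surface, if the arm or the gripper's body presses on something with over 40 N, if the wrist force passes 120 N, or if a joint passes its speed limit or range.

### The arm

A 7-joint arm with a two-finger parallel gripper is mounted at the origin on the work surface; the furniture and walls round the work are solid. World frame = base frame: x ahead of the robot, y to its left, z up, the work surface at z = 0. Lengths are in m, angles in rad, forces in N, time in s.
With the tool pointing down it reaches from about 0.35 to 0.9 m from the base axis. Payload 19.9 kg.
Tool frame: the origin (TCP) lies at the centre of the arm's flange, where the gripper is bolted on; the fingertips stand bot.tcp_to_tips ahead of it and the grasp point (between the pads) lies 180 mm ahead of it (bot.tcp_to_tips is the distance from the TCP to the fingertips, in m); z points along the fingers, y is the line along which they close (so a half turn about z gives the same grasp; the last joint's range is limited). The gripper opens to 94 mm and grips with 3 to 60 N. Pads are 16 mm wide; open, the fingers measure 119 mm over their backs; the gripper's body (75 mm by 177 mm) begins 78 mm behind the grasp point.
Start: joints at [-1.278, 0.417, -0.01, 1.614, 0.005, 1.111, -0.053], TCP at [0.205, 0.59, 0.405] pointing down, gripper open.
Joint ranges: [-2.81, 2.81], [-0.39, 2.02], [-1.27, 1.25], [0.06, 2.57], [-1.19, 4.33], [0.19, 2], [-2.82, 2.82]. Speed limits (rad/s): [1.89, 1.89, 2.39, 2.39, 3.01, 3.01, 3.01].

### API

Orientations are given as a unit quaternion [w, x, y, z].
In Python, from station import bot gives the robot as it stands. The module is installed in compiled form; this text tells all that it offers.
- The arm moves only by the tool carry_out, never from a script. Its argument "steps" is text: rows parted by semicolons, each of 5 numbers parted by spaces: the closure, from -1 (fully open) to 1 (shut), then the shift along the tool's x, y, z in m, then the turn about the tool's z in rad. A call has 1 to 12 rows; each row is the pose to reach, as a shift and turn from the pose commanded when the call began, along the tool's axes at that moment; what a row does not reach only later rows make up. A row lasts 1/8 s, in which the tool goes at most 62.5 mm and 10.7 degrees, less where a joint would pass 70% of its speed; a pose out of reach is approached as far as the arm can. A call with a gripper value outside its range is refused whole. The fingers move at their own pace and stop on an object; "squeeze" is the grip in N (left out, the last holds). Time passes only in rows, so rows that repeat a pose let the fingers close. It gives the time, the measured TCP pose, the force, the opening and the grip force at its end, in the units of the state.
- bot.sense(): the state, without advancing time (a new reading comes with each control period).
- bot.camera(name): name is "scene" or "side" or "wrist"; returns (picture, depth): 420x560x3 uint8, red, green, blue; 420x560 float32, m along the optical axis (not along the pixel's ray), 0 where there is no reading.
- bot.get_calibration(name): a dict with "camera_matrix" (3x3 intrinsics, pixels), "T" (4x4, takes a point from camera to world coordinates). Camera axes: x right, y up, looking along -z (the intrinsics and any distortion apply to the point x, -y, -z); pixel columns grow to the right and rows downward; lengths in m; the calibration is good to about 2 mm. A picture is of the moment at which its call begins: read the wrist's pose just before it. get_calibration takes no time and is no camera call; for the wrist camera it gives the pose at the moment of the call.
- bot.job_done(): hands the job in; it is judged then, once.
Trained networks look in the newest picture that a camera, given by its name, has taken for a name from the list of things; names that differ only in an ending like _2 or _b are one class to them, and where a whole thing is asked for, a point or a joint stands for the part that bears it (a point fixed in the world has none). Each returns a list of dicts, best first, with "p" (0 to 1); they miss things now and then, are a little off and sometimes report something else, mostly with a low value. They report only what shows in the picture. A call takes as long as a camera call. They do not tell look-alikes from the thing itself.
- bot.regions_of(camera, label): "region" (420x560 bool, what is visible of it) and "bbox" ([left, top, width, height] in pixels, round what is visible of it).
The state is a dict: "clock": time; "joints": joint angles; "qvel": joint speeds; "tau": joint torques, N m; "eef_pos": TCP position; "tcp_rot": TCP orientation; "contact_force": force on the tool from outside, world axes, zero at the start; "ft_torque": the same for the moment, N m; "gripper_width": opening from 0.0 (shut) to 1.0 (fully open); "grip_force": force on a finger pad.
Only numpy, scipy, OpenCV 4.12 (cv2) and the standard library are available. Lean on these libraries where they do the work, as an engineer would, in place of code of your own. Each camera call takes 0.05 s, during which the arm holds its last target. There are 200 camera calls.

## Working session

There is one attempt and no reset: what is moved stays moved. The work goes in short steps, Python scripts to look and compute and a tool call to move; the robot and the scene stay as the last step left them, time stands still between calls to the robot, and variables do not carry over. Pictures are saved under pics/ and viewed, at most 14 in all, crops included, and the job is handed in when it is done.

Besides the shell and the picture viewer there is one more tool, called after "Call:" by a JSON object that holds its "fn" and its "kwargs", one argument or row to a line. carry_out: Moves the arm, as the interface text tells. Its arguments: {"type":"object","properties":{"steps":{"type":"string"},"squeeze":{"type":"number"}},"required":["steps"]}

```bash
mkdir -p pics
cat > h.py <<'E'
import numpy as np, cv2
from station import bot
def save(img,n): cv2.imwrite(f'pics/{n}.png',cv2.cvtColor(img,cv2.COLOR_RGB2BGR))
def cloud(d,cal):
    K=np.array(cal['camera_matrix']);T=np.array(cal['T'])
    v,u=np.mgrid[:d.shape[0],:d.shape[1]]
    P=np.stack([(u-K[0,2])/K[0,0]*d,-(v-K[1,2])/K[1,1]*d,-d],-1)
    W=P@T[:3,:3].T+T[:3,3]; W[d==0]=np.nan
    return W
def look(c):
    cal=bot.get_calibration(c); im,d=bot.camera(c); return im,cloud(d,cal)
E
python3 - <<'E'
from h import *
s=bot.sense();print({k:np.round(v,3) for k,v in s.items()},bot.tcp_to_tips)
for c in ['scene','side']:
    im,W=look(c);save(im,c+'0');np.save(c+'0.npy',W)
    print(c,np.round(bot.get_calibration(c)['T'],2).tolist())
    for l in ['clamp','knob','jar','lid','eraser_a','stick_a','clip','key','card_holder','glasses_case','sticky_pad','finial']:
        for r in bot.regions_of(c,l):
            if r['p']<.2: continue
            p=W[r['region']];print(l,round(r['p'],2),r['bbox'],np.round(np.nanmedian(p,0),3),np.round(np.nanpercentile(p,97,axis=0),3))
E
```

```text
{'clock': np.float64(0.0), 'joints': array([-1.278,  0.418, -0.01 ,  1.614,  0.005,  1.111, -0.053]), 'qvel': array([-0.002, -0.   , -0.001,  0.002, -0.   ,  0.   ,  0.001]), 'tau': array([-2.0000e-03, -8.5125e+01,  6.3800e-01, -4.2600e+01, -4.9000e-02,
        1.9000e-02,  0.0000e+00]), 'eef_pos': array([0.205, 0.59 , 0.404]), 'tcp_rot': array([-0.   ,  0.167,  0.986, -0.001]), 'contact_force': array([-0.142,  1.357, -0.408]), 'ft_torque': array([-0.022, -0.023, -0.004]), 'grip_force': np.float64(0.0), 'gripper_width': np.float64(1.002)} 0.1992
scene [[-0.05, -0.7, 0.71, 1.36], [1.0, -0.04, 0.03, -0.01], [0.01, 0.71, 0.7, 0.92], [0.0, 0.0, 0.0, 1.0]]
clamp 0.56 [177.3, 225.5, 104.2, 61.4] [ 0.618 -0.122  0.023] [ 0.702 -0.055  0.087]
knob 0.81 [253.8, 224.8, 21.8, 16.9] [ 0.591 -0.083  0.082] [ 0.598 -0.058  0.09 ]
jar 0.75 [189.2, 245.3, 43.7, 34.7] [ 0.682 -0.223  0.063] [ 0.692 -0.162  0.076]
jar 0.47 [204.9, 251.3, 41.4, 71.4] [ 0.785 -0.145  0.115] [ 0.801 -0.112  0.177]
lid 0.78 [186.7, 224.2, 41.4, 34.9] [ 0.647 -0.209  0.109] [ 0.677 -0.172  0.145]
lid 0.75 [397.7, 174.1, 16
[... 1377 characters left out ...]
.059] [ 0.684 -0.188  0.072]
jar 0.39 [315.5, 236.0, 40.3, 39.6] [ 0.622 -0.234  0.106] [ 0.669 -0.188  0.143]
lid 0.96 [315.6, 235.2, 39.3, 42.0] [ 0.622 -0.233  0.106] [ 0.67  -0.186  0.142]
stick_a 0.63 [235.5, 225.5, 14.4, 11.8] [0.452 0.036 0.005] [0.466 0.059 0.008]
card_holder 0.83 [176.6, 165.1, 35.4, 22.4] [0.351 0.3   0.032] [0.399 0.357 0.057]
glasses_case 0.96 [181.8, 197.5, 41.3, 17.5] [0.359 0.139 0.032] [0.406 0.174 0.037]
sticky_pad 0.66 [323.6, 326.4, 46.2, 36.7] [ 0.594 -0.402  0.01 ] [ 0.626 -0.366  0.013]
finial 0.77 [353.5, 201.2, 32.2, 62.9] [ 0.745 -0.175  0.102] [ 0.783 -0.134  0.174]
finial 0.74 [314.6, 236.5, 41.9, 38.3] [ 0.622 -0.233  0.106] [ 0.669 -0.186  0.143]
```

View both.

View pics/scene0.png

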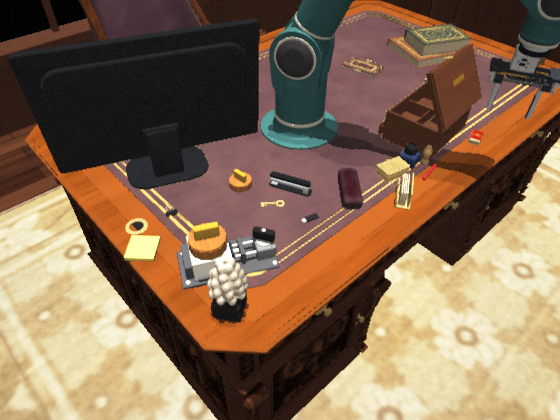

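View pics/side0.png

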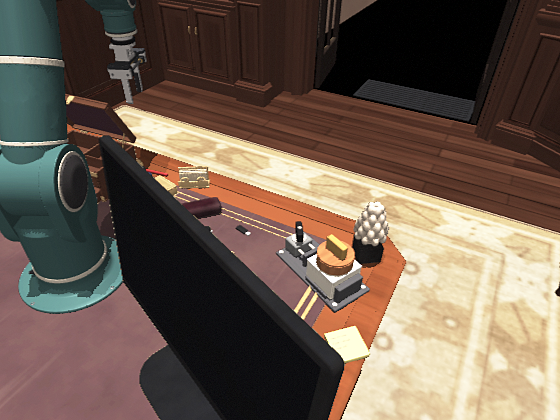

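Run:
```python
from h import *
im=cv2.imread('pics/scene0.png');W=np.load('scene0.npy')
a=cv2.resize(im[160:300,110:310],(800,560),interpolation=cv2.INTER_CUBIC)
b=cv2.resize(im[110:230,300:500],(800,480),interpolation=cv2.INTER_CUBIC)
cv2.imwrite('pics/c1.png',a);cv2.imwrite('pics/c2.png',b)
for u,v in [(171,211),(240,181),(310,217),(137,226),(476,137),(430,172),(272,204),(290,183),(410,155),(392,170),(404,190),(225,285),(265,235)]: print(u,v,np.round(W[v,u],3))
```

```text
171 211 [ 0.46  -0.353  0.015]
240 181 [ 0.335 -0.171  0.027]
310 217 [0.456 0.038 0.008]
137 226 [ 0.508 -0.44  -0.001]
476 137 [0.059 0.596 0.021]
430 172 [0.237 0.412 0.007]
272 204 [ 0.405 -0.072  0.004]
290 183 [ 0.345 -0.022  0.035]
410 155 [0.203 0.348 0.045]
392 170 [0.273 0.284 0.039]
404 190 [0.383 0.3   0.057]
225 285 [ 0.793 -0.147  0.137]
265 235 [ 0.595 -0.078  0.079]
```

View pics/c1.png

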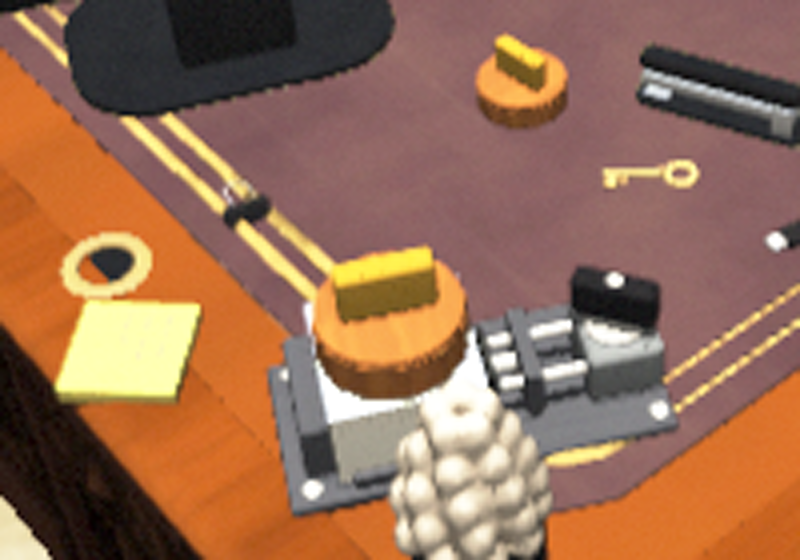

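View pics/c2.png

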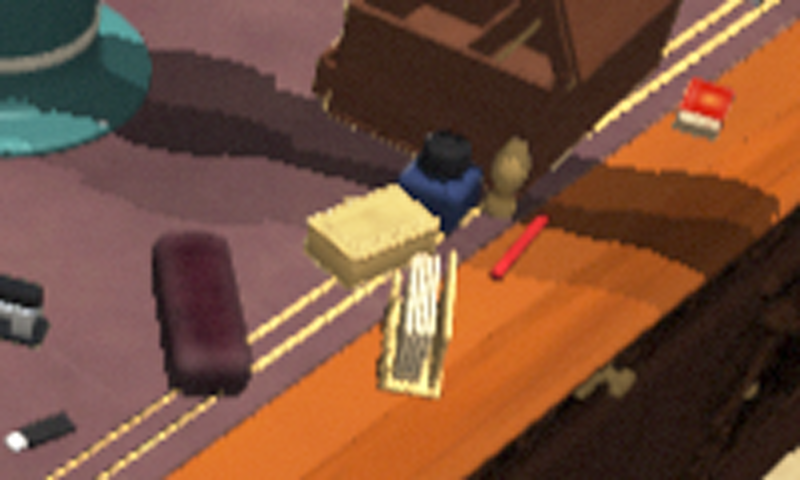

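```bash
cat >> h.py <<'E'
def pose():
    s=bot.sense();w,x,y,z=s['tcp_rot'];
    from scipy.spatial.transform import Rotation as R
    return s['eef_pos'],R.from_quat([x,y,z,w]).as_matrix()
def go(x,y,z,az=None):
    """TCP target; az = azimuth (deg) of finger line (tool y), mod 180. prints tool shift + turns"""
    p,R=pose();d=R.T@(np.array([x,y,z])-p);a=np.degrees(np.arctan2(R[1,1],R[0,1]))
    t=0 if az is None else (a-az+90)%180-90
    print('shift',np.round(d,4),'turn',round(np.radians(t),3),'alt',round(np.radians(t-np.sign(t)*180),3),'az now',round(a,1),'j7',np.round(bot.sense()['joints'],2))
E
python3 - <<'E'
from h import *
W=np.load('scene0.npy')
m=W[20:165,15:255].reshape(-1,3);m=m[m[:,2]>0.1];print('monitor',np.nanpercentile(m,[1,50,99],axis=0).round(3))
m=W[60:165,380:490].reshape(-1,3);m=m[(m[:,2]>0.02)&(m[:,0]<.35)];print('box',np.nanpercentile(m,[1,50,99],axis=0).round(3))
p,R=pose();T=np.array(bot.get_calibration('wrist')['T']);print('cam in tool',(R.T@(T[:3,3]-p)).round(3),(R.T@T[:3,:3]).round(2).tolist(),bot.get_calibration('wrist')['camera_matrix'])
go(0.50,-0.10,0.42,90)
E
```

```text
monitor [[ 0.169 -0.666  0.106]
 [ 0.311 -0.42   0.31 ]
 [ 0.409 -0.14   0.445]]
box [[-0.126  0.279  0.022]
 [ 0.093  0.414  0.107]
 [ 0.232  0.579  0.287]]
cam in tool [0.079 0.    0.021] [[0.0, 0.96, 0.27], [1.0, -0.0, -0.0], [-0.0, 0.27, -0.96]] [[311.19289126   0.         284.15577551]
 [  0.         311.19289126 207.79761935]
 [  0.           0.           1.        ]]
shift [-0.5051 -0.5551 -0.0153] turn -0.335 alt 2.807 az now 70.8 j7 [-1.28  0.42 -0.01  1.61  0.    1.11 -0.05]
```

Run:
```python
from h import *
W=np.load('scene0.npy');im=cv2.imread('pics/scene0.png')
for v,u in [(30,250),(80,255),(120,250),(140,250),(60,150),(100,30),(150,60),(165,60),(130,160),(170,205),(150,185),(180,130)]: print(u,v,W[v,u].round(3))
```

```text
250 30 [ 0.19  -0.14   0.421]
255 80 [ 0.169 -0.133  0.267]
250 120 [ 0.165 -0.153  0.129]
250 140 [ 0.091 -0.165  0.001]
150 60 [ 0.306 -0.38   0.388]
30 100 [ 0.403 -0.664  0.324]
60 150 [ 0.379 -0.656  0.154]
60 165 [ 0.381 -0.672  0.102]
160 130 [ 0.296 -0.395  0.173]
205 170 [nan nan nan]
185 150 [ 0.177 -0.368  0.014]
130 180 [ 0.333 -0.506  0.013]
```

Call:
{"fn": "carry_out", "kwargs": {
  "steps": "-1 -0.505 -0.555 -0.015 -0.335;-1 -0.505 -0.555 -0.015 -0.335;-1 -0.505 -0.555 -0.015 -0.335;-1 -0.505 -0.555 -0.015 -0.335;-1 -0.505 -0.555 -0.015 -0.335;-1 -0.505 -0.555 -0.015 -0.335;-1 -0.505 -0.555 -0.015 -0.335;-1 -0.505 -0.555 -0.015 -0.335;-1 -0.505 -0.555 -0.015 -0.335;-1 -0.505 -0.555 -0.015 -0.335;-1 -0.505 -0.555 -0.015 -0.335;-1 -0.505 -0.555 -0.015 -0.335",
  "squeeze": 20
}}

```text
clock: 2.8
eef_pos: [0.5002, -0.1012, 0.4201]
tcp_rot: [0.0, -0.0, 1.0, 0.0]
contact_force: [1.8, 1.4, -0.3]
gripper_width: 0.998
grip_force: 0.0
```

```bash
cat >> h.py <<'E'
def scan(c,n,labels,pm=.3):
    im,W=look(c);save(im,n);np.save(n+'.npy',W)
    for l in labels:
        for r in bot.regions_of(c,l):
            if r['p']<pm: continue
            g=r['region'];p=W[g];p=p[~np.isnan(p[:,0])]
            if len(p)<20: continue
            top=np.percentile(p[:,2],90);q=p[p[:,2]>top-0.006][:,:2]
            (cx,cy),(w,h),a=cv2.minAreaRect(q.astype(np.float32)*1000)
            # azimuth of long side
            la=a if w>=h else a+90
            print(l,round(r['p'],2),[round(b) for b in r['bbox']],'c',round(cx/1000,4),round(cy/1000,4),'top',round(top,4),'size',round(max(w,h)),round(min(w,h)),'longaz',round(la%180,1))
    return im,W
E
python3 - <<'E'
from h import *
scan('wrist','w1',['knob','lid','jar','clamp','stick_a','clip','eraser_a'])
go(0.5,-0.1,0.42,90)
E
```

```text
knob 0.82 [280, 252, 47, 34] c 0.5835 -0.0813 top 0.0866 size 56 17 longaz 77.5
knob 0.75 [30, 222, 68, 54] c 0.5909 -0.3995 top 0.0121 size 77 77 longaz 91.0
lid 0.84 [188, 0, 67, 63] c 0.3215 -0.171 top 0.0495 size 44 13 longaz 50.5
lid 0.58 [180, 277, 51, 46] c 0.5699 -0.1668 top 0.1206 size 129 25 longaz 151.8
jar 0.75 [139, 236, 109, 89] c 0.5547 -0.1969 top 0.0715 size 196 130 longaz 168.1
jar 0.5 [281, 88, 59, 24] c 0.4 -0.0699 top 0.0047 size 68 23 longaz 95.0
clamp 0.73 [131, 200, 200, 99] c 0.5535 -0.1165 top 0.0774 size 147 39 longaz 49.0
stick_a 0.62 [376, 133, 41, 28] c 0.4548 0.0376 top 0.008 size 50 18 longaz 120.3
clip 0.75 [61, 132, 36, 30] c 0.4494 -0.357 top 0.0138 size 33 30 longaz 122.0
shift [-0.0004 -0.0018 -0.0003] turn 0.002 alt -3.14 az now 90.1 j7 [-0.31  0.21  0.51  1.89 -0.12  1.07  1.82]
```

View pics/w1.png

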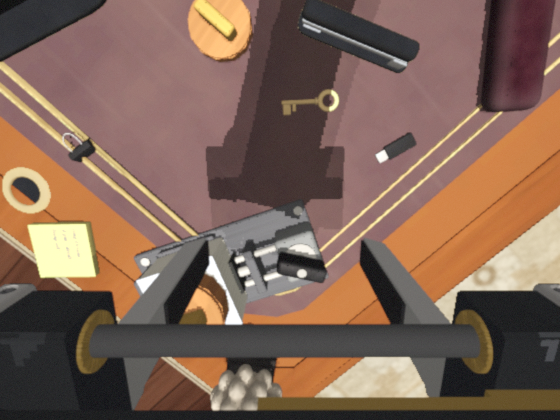

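Run:
```python
from h import *
from scipy.optimize import least_squares
for c in ['scene','side']:
    W=np.load(c+'0.npy').reshape(-1,3);
    m=(np.abs(W[:,0]-.64)<.1)&(np.abs(W[:,1]+.22)<.1)
    P=W[m]
    d=P[(P[:,2]>.08)&(P[:,2]<.104)]   # lid side wall
    f=least_squares(lambda t:np.hypot(d[:,0]-t[0],d[:,1]-t[1])-.047,[.64,-.22],loss='soft_l1',f_scale=.003)
    print(c,'lid',f.x,len(d),f.cost)
    b=P[P[:,2]>.125];r=cv2.minAreaRect((b[:,:2]*1000).astype(np.float32));print('bar',r,np.percentile(b[:,2],98))
go(0.5835,-0.0813,0.33,-12.5)
```

```text
scene lid [ 0.62973659 -0.21481588] 250 0.0001566201371789049
bar ((633.4096069335938, -213.74594116210938), (21.376447677612305, 59.69361877441406), 17.812103271484375) 0.14692023309149235
side lid [ 0.63911869 -0.2127883 ] 439 0.023886414645504363
bar ((682.991943359375, -190.63284301757812), (139.89743041992188, 59.93696975708008), 26.830965042114258) 0.1657011073811384
shift [-0.0839  0.0167  0.0898] turn -1.351 alt 1.791 az now 90.1 j7 [-0.31  0.21  0.51  1.89 -0.12  1.07  1.82]
```

Call:
{"fn": "carry_out", "kwargs": {
  "steps": "-1 -0.084 0.017 0.09 1.791;-1 -0.084 0.017 0.09 1.791;-1 -0.084 0.017 0.09 1.791;-1 -0.084 0.017 0.09 1.791;-1 -0.084 0.017 0.09 1.791;-1 -0.084 0.017 0.09 1.791;-1 -0.084 0.017 0.09 1.791;-1 -0.084 0.017 0.09 1.791;-1 -0.084 0.017 0.09 1.791;-1 -0.084 0.017 0.09 1.791;-1 -0.084 0.017 0.09 1.791;-1 -0.084 0.017 0.09 1.791"
}}

```text
clock: 4.7
eef_pos: [0.5837, -0.0818, 0.3297]
tcp_rot: [-0.0, 0.779, 0.627, 0.0]
contact_force: [-0.8, -0.0, 0.3]
gripper_width: 1.001
grip_force: 0.0
```

Run:
```python
from h import *
scan('wrist','w2',['knob'])
go(0.5835,-0.0813,0.254,-12.5)
```

```text
knob 0.66 [273, 182, 27, 80] c 0.5856 -0.0812 top 0.0868 size 55 17 longaz 77.2
shift [ 0.0008 -0.0004  0.0758] turn 0.0 alt -3.142 az now -12.5 j7 [-0.54  0.58  0.85  1.8  -0.51  1.    0.3 ]
```

Call:
{"fn": "carry_out", "kwargs": {
  "steps": "-1 0 0.001 0.05 0;-1 0 0.001 0.076 0;-1 0 0.001 0.076 0;1 0 0.001 0.076 0;1 0 0.001 0.076 0;1 0 0.001 0.076 0;1 0 0.001 0.076 0;1 0 0.001 0.076 0",
  "squeeze": 30
}}

```text
clock: 5.8
eef_pos: [0.5847, -0.0825, 0.2538]
tcp_rot: [0.0, 0.78, 0.625, 0.0]
contact_force: [0.2, 0.7, -0.4]
gripper_width: 0.503
grip_force: 0.0
```

Run:
```python
from h import *
s=bot.sense();print({k:np.round(s[k],3) for k in ['clock','joints','eef_pos','contact_force','ft_torque','gripper_width','grip_force']})
```

```text
{'clock': np.float64(5.8), 'joints': array([-0.478,  0.676,  0.772,  1.836, -0.602,  0.88 ,  0.364]), 'eef_pos': array([ 0.585, -0.083,  0.254]), 'contact_force': array([ 0.176,  0.656, -0.412]), 'ft_torque': array([-0.08 ,  0.08 ,  0.071]), 'gripper_width': np.float64(0.503), 'grip_force': np.float64(0.0)}
```

Call:
{"fn": "carry_out", "kwargs": {
  "steps": "1 0 0 0 0;1 0 0 0 0;1 0 0 0 0;1 0 0 0 0;1 0 0 0 0;1 0 0 0 0.1;1 0 0 0 0.2;1 0 0 0 0.3;1 0 0 0 0.4;1 0 0 0 0.5;1 0 0 0 0.6;1 0 0 0 0.6"
}}

```text
clock: 7.3
eef_pos: [0.5846, -0.0824, 0.2536]
tcp_rot: [-0.0, 0.93, 0.367, -0.0]
contact_force: [-2.9, 2.0, 4.8]
gripper_width: 0.187
grip_force: 30.0
```

```bash
cat >> h.py <<'E'
def st():
    s=bot.sense();print({k:np.round(s[k],3) for k in ['clock','joints','eef_pos','contact_force','ft_torque','gripper_width','grip_force']})
    go(*s['eef_pos'])
E
python3 -c "
from h import *
st()"
```

```text
{'clock': np.float64(7.3), 'joints': array([-0.564,  0.742,  0.911,  1.839, -0.725,  0.934, -0.139]), 'eef_pos': array([ 0.585, -0.082,  0.254]), 'contact_force': array([-2.941,  1.961,  4.753]), 'ft_torque': array([ 0.285,  0.876, -0.134]), 'gripper_width': np.float64(0.187), 'grip_force': np.float64(29.995)}
shift [0. 0. 0.] turn 0.0 alt 0.0 az now -47.0 j7 [-0.56  0.74  0.91  1.84 -0.73  0.93 -0.14]
```

Call:
{"fn": "carry_out", "kwargs": {
  "steps": "1 0 0 0 0.1;1 0 0 0 0.2;1 0 0 0 0.3;1 0 0 0 0.4;1 0 0 0 0.5;1 0 0 0 0.6;1 0 0 0 0.7;1 0 0 0 0.8"
}}

```text
clock: 8.3
eef_pos: [0.5845, -0.0822, 0.2536]
tcp_rot: [-0.001, 1.0, -0.025, -0.001]
contact_force: [-3.8, 3.2, 5.6]
gripper_width: 0.191
grip_force: 30.0
```

```bash
python3 -c "
from h import *
st()"
```

```text
{'clock': np.float64(8.3), 'joints': array([-0.653,  0.847,  1.077,  1.841, -0.882,  1.027, -0.822]), 'eef_pos': array([ 0.585, -0.082,  0.254]), 'contact_force': array([-3.786,  3.206,  5.647]), 'ft_torque': array([0.814, 1.388, 0.19 ]), 'gripper_width': np.float64(0.191), 'grip_force': np.float64(30.017)}
shift [0. 0. 0.] turn 0.0 alt 0.0 az now -92.8 j7 [-0.65  0.85  1.08  1.84 -0.88  1.03 -0.82]
```

Call:
{"fn": "carry_out", "kwargs": {
  "steps": "1 0 0 0 0.1;1 0 0 0 0.2;1 0 0 0 0.3;1 0 0 0 0.4;1 0 0 0 0.5;1 0 0 0 0.6"
}}

```text
clock: 9.05
eef_pos: [0.5846, -0.082, 0.2536]
tcp_rot: [-0.001, 0.948, -0.319, -0.001]
contact_force: [-5.1, 6.2, 7.2]
gripper_width: 0.185
grip_force: 30.0
```

```bash
python3 -c "
from h import *
st()"
```

```text
{'clock': np.float64(9.05), 'joints': array([-0.696,  0.923,  1.174,  1.842, -0.975,  1.096, -1.357]), 'eef_pos': array([ 0.585, -0.082,  0.254]), 'contact_force': array([-5.08 ,  6.226,  7.166]), 'ft_torque': array([1.362, 1.228, 0.308]), 'gripper_width': np.float64(0.185), 'grip_force': np.float64(30.029)}
shift [0. 0. 0.] turn 0.0 alt 0.0 az now -127.2 j7 [-0.7   0.92  1.17  1.84 -0.98  1.1  -1.36]
```

Call:
{"fn": "carry_out", "kwargs": {
  "steps": "-1 0 0 0 0;-1 0 0 0 0;-1 0 0 0 0;-1 0 0 0 0;-1 0 0 0 0;-1 0 0 -0.04 0;-1 0 0 -0.08 0;-1 0 0 -0.08 -1.5;-1 0 0 -0.08 -1.5;-1 0 0 -0.08 -1.5;-1 0 0 -0.08 -1.5;-1 0 0 -0.08 -1.5"
}}

```text
clock: 10.55
eef_pos: [0.5846, -0.0826, 0.3337]
tcp_rot: [0.0, 0.989, 0.147, 0.0]
contact_force: [0.1, -0.2, 0.0]
gripper_width: 1.001
grip_force: 0.0
```

Call:
{"fn": "carry_out", "kwargs": {
  "steps": "-1 0 0 0 -2.2;-1 0 0 0 -2.2;-1 0 0 0 -2.2;-1 0 0 0 -2.2;-1 0 0 0 -2.2;-1 0 0 0 -2.2;-1 0 0 0 -2.2;-1 0 0 0 -2.2;-1 0 0 0 -2.2;-1 0 0 0 -2.2;-1 0 0 0 -2.2;-1 0 0 0 -2.2"
}}

```text
clock: 12.05
eef_pos: [0.5846, -0.0828, 0.3337]
tcp_rot: [0.0, 0.318, 0.948, -0.0]
contact_force: [-0.5, 0.4, -0.7]
gripper_width: 0.998
grip_force: 0.0
```

```bash
python3 -c "
from h import *
scan('wrist','w3',['knob','lid'])
st()
go(.585,-.0815,.254,52.8)
im=cv2.imread('pics/w3.png')"
```

```text
knob 0.86 [274, 182, 23, 79] c 0.5844 -0.0813 top 0.0868 size 55 18 longaz 142.5
lid 0.77 [0, 0, 68, 73] c 0.3295 -0.162 top 0.0374 size 23 14 longaz 50.3
lid 0.62 [144, 300, 110, 109] c 0.5949 -0.1529 top 0.1421 size 158 26 longaz 122.8
{'clock': np.float64(12.2), 'joints': array([-0.289,  0.471,  0.493,  1.782, -0.266,  0.955,  1.229]), 'eef_pos': array([ 0.585, -0.083,  0.334]), 'contact_force': array([-0.509, -0.748, -0.21 ]), 'ft_torque': array([-0.037, -0.006, -0.029]), 'gripper_width': np.float64(1.005), 'grip_force': np.float64(0.0)}
shift [0. 0. 0.] turn 0.0 alt 0.0 az now 52.4 j7 [-0.29  0.47  0.49  1.78 -0.27  0.95  1.23]
shift [0.0005 0.0013 0.0797] turn -0.007 alt 3.135 az now 52.4 j7 [-0.29  0.47  0.49  1.78 -0.27  0.95  1.23]
```

View pics/w3.png

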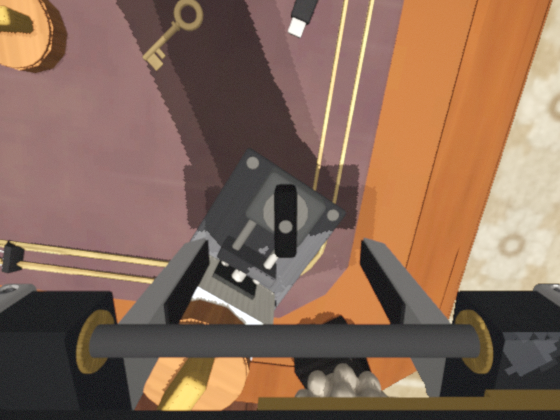

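Call:
{"fn": "carry_out", "kwargs": {
  "steps": "-1 0 0.001 0.05 0;-1 0 0.001 0.08 0;-1 0 0.001 0.08 0;1 0 0.001 0.08 0;1 0 0.001 0.08 0;1 0 0.001 0.08 0;1 0 0.001 0.08 0;1 0 0.001 0.08 0;1 0 0.001 0.08 0;1 0 0.001 0.08 0;1 0 0.001 0.08 0;1 0 0.001 0.08 0"
}}

```text
clock: 13.7
eef_pos: [0.5852, -0.082, 0.2537]
tcp_rot: [-0.0, 0.321, 0.947, -0.0]
contact_force: [-2.2, -2.1, 1.6]
gripper_width: 0.191
grip_force: 30.0
```

Call:
{"fn": "carry_out", "kwargs": {
  "steps": "1 0 0 0 0.1;1 0 0 0 0.2;1 0 0 0 0.3;1 0 0 0 0.4;1 0 0 0 0.5;1 0 0 0 0.6"
}}

```text
clock: 14.45
eef_pos: [0.5851, -0.082, 0.2536]
tcp_rot: [-0.0, 0.588, 0.809, -0.0]
contact_force: [-3.4, -2.0, 1.4]
gripper_width: 0.19
grip_force: 30.0
```

```bash
python3 -c "
from h import *
st()"
```

```text
{'clock': np.float64(14.45), 'joints': array([-0.358,  0.615,  0.594,  1.832, -0.451,  0.833,  0.775]), 'eef_pos': array([ 0.585, -0.082,  0.254]), 'contact_force': array([-3.362, -1.973,  1.379]), 'ft_torque': array([-0.625,  0.679,  0.274]), 'gripper_width': np.float64(0.19), 'grip_force': np.float64(30.026)}
shift [0. 0. 0.] turn 0.0 alt 0.0 az now 18.0 j7 [-0.36  0.61  0.59  1.83 -0.45  0.83  0.77]
```

Call:
{"fn": "carry_out", "kwargs": {
  "steps": "1 0 0 0 0.1;1 0 0 0 0.2;1 0 0 0 0.3;1 0 0 0 0.4;1 0 0 0 0.5;1 0 0 0 0.6"
}}

```text
clock: 15.2
eef_pos: [0.5851, -0.082, 0.2536]
tcp_rot: [-0.0, 0.801, 0.599, -0.0]
contact_force: [-2.9, -2.0, 0.3]
gripper_width: 0.21
grip_force: 28.7
```

```bash
python3 -c "
from h import *
st()"
```

```text
{'clock': np.float64(15.2), 'joints': array([-0.458,  0.663,  0.739,  1.835, -0.573,  0.87 ,  0.274]), 'eef_pos': array([ 0.585, -0.082,  0.254]), 'contact_force': array([-2.891, -1.974,  0.323]), 'ft_torque': array([-0.548,  0.804,  0.285]), 'gripper_width': np.float64(0.21), 'grip_force': np.float64(28.721)}
shift [0. 0. 0.] turn 0.0 alt 0.0 az now -16.4 j7 [-0.46  0.66  0.74  1.83 -0.57  0.87  0.27]
```

Call:
{"fn": "carry_out", "kwargs": {
  "steps": "-1 0 0 0 0;-1 0 0 0 0;-1 0 0 0 0;-1 0 0 0 0;-1 0 0 0 0;-1 0 0 -0.05 0;-1 0 0 -0.09 0;-1 0 0 -0.09 0"
}}

```text
clock: 16.2
eef_pos: [0.5858, -0.0821, 0.3463]
tcp_rot: [0.001, 0.8, 0.601, 0.002]
contact_force: [-0.1, 0.0, -0.8]
gripper_width: 0.997
grip_force: 0.0
```

```bash
python3 -c "
from h import *
scan('wrist','w4',['knob','lid'])
im,W=look('side');np.save('side1.npy',W)
for l in ['knob']:
  for r in bot.regions_of('side',l): print(r['p'],np.nanmedian(W[r['region']],0))
st()"
```

```text
knob 0.85 [268, 181, 29, 72] c 0.5852 -0.0811 top 0.0869 size 55 18 longaz 82.8
lid 0.8 [322, 290, 99, 107] c 0.6297 -0.2059 top 0.1425 size 45 18 longaz 109.2
0.57 [ 0.58095736 -0.09426951  0.08297376]
{'clock': np.float64(16.45), 'joints': array([-0.526,  0.551,  0.83 ,  1.781, -0.469,  1.022,  0.201]), 'eef_pos': array([ 0.585, -0.082,  0.343]), 'contact_force': array([-0.052, -0.176, -0.362]), 'ft_torque': array([-0.098,  0.13 , -0.01 ]), 'gripper_width': np.float64(0.996), 'grip_force': np.float64(0.0)}
shift [0. 0. 0.] turn 0.0 alt 0.0 az now -16.2 j7 [-0.53  0.55  0.83  1.78 -0.47  1.02  0.2 ]
```

```bash
python3 -c "
from h import *
go(.631,-.214,.39,19.2)"
```

```text
shift [-0.1144  0.0809 -0.0474] turn -0.618 alt 2.524 az now -16.2 j7 [-0.53  0.55  0.83  1.78 -0.47  1.02  0.2 ]
```

Call:
{"fn": "carry_out", "kwargs": {
  "steps": "-1 0 0 -0.047 0;-1 -0.05 0.035 -0.047 -0.2;-1 -0.114 0.081 -0.047 -0.618;-1 -0.114 0.081 -0.047 -0.618;-1 -0.114 0.081 -0.047 -0.618;-1 -0.114 0.081 -0.047 -0.618;-1 -0.114 0.081 -0.047 -0.618"
}}

```text
clock: 17.32
eef_pos: [0.6314, -0.2135, 0.3902]
tcp_rot: [-0.0, 0.58, 0.815, -0.0]
contact_force: [-0.1, -0.2, 0.2]
gripper_width: 0.999
grip_force: 0.0
```

```bash
python3 -c "
from h import *
scan('wrist','w5',['lid','jar'])
st()
go(.631,-.214,.3105,19.2)"
```

```text
lid 0.77 [1, 22, 58, 72] c 0.3309 -0.1695 top 0.0378 size 35 12 longaz 72.0
lid 0.62 [233, 159, 107, 104] c 0.632 -0.2132 top 0.1426 size 59 18 longaz 108.8
jar 0.92 [234, 150, 101, 97] c 0.6322 -0.2138 top 0.072 size 96 96 longaz 109.4
{'clock': np.float64(17.475), 'joints': array([-0.183,  0.589,  0.687,  1.532, -0.394,  1.162,  0.915]), 'eef_pos': array([ 0.631, -0.213,  0.391]), 'contact_force': array([-0.343, -0.13 ,  0.036]), 'ft_torque': array([-0.076,  0.02 , -0.02 ]), 'gripper_width': np.float64(1.001), 'grip_force': np.float64(0.0)}
shift [0. 0. 0.] turn 0.0 alt 0.0 az now 19.2 j7 [-0.18  0.59  0.69  1.53 -0.39  1.16  0.91]
shift [-0.0004 -0.0006  0.0801] turn 0.0 alt -3.141 az now 19.2 j7 [-0.18  0.59  0.69  1.53 -0.39  1.16  0.91]
```

Call:
{"fn": "carry_out", "kwargs": {
  "steps": "-1 0 0.001 0.05 0;-1 0 0.001 0.08 0;1 0 0.001 0.08 0;1 0 0.001 0.08 0;1 0 0.001 0.08 0;1 0 0.001 0.08 0;1 0 0.001 0.08 0;1 0 0.001 0.08 0;1 0 0.001 0.08 0;1 0 0.001 0.08 0;1 0 0.001 0.08 0;1 0 0.001 0.08 0",
  "squeeze": 45
}}

```text
clock: 18.98
eef_pos: [0.6323, -0.2136, 0.3107]
tcp_rot: [0.0, 0.579, 0.815, -0.0]
contact_force: [-0.3, -0.3, 0.7]
gripper_width: 0.188
grip_force: 45.0
```

Call:
{"fn": "carry_out", "kwargs": {
  "steps": "1 0 0 0 -0.15;1 0 0 0 -0.3;1 0 0 -0.001 -0.45;1 0 0 -0.001 -0.6;1 0 0 -0.001 -0.75;1 0 0 -0.001 -0.9;1 0 0 -0.001 -1.05;1 0 0 -0.001 -1.2;1 0 0 -0.002 -1.35;1 0 0 -0.002 -1.5;1 0 0 -0.002 -1.65;1 0 0 -0.002 -1.65"
}}

```text
clock: 20.48
eef_pos: [0.632, -0.2142, 0.3126]
tcp_rot: [-0.0, -0.205, 0.979, -0.0]
contact_force: [-1.1, -3.7, -0.9]
gripper_width: 0.191
grip_force: 45.0
```

```bash
python3 -c "
from h import *
st()"
```

```text
{'clock': np.float64(20.475), 'joints': array([ 0.102,  0.594,  0.255,  1.585, -0.17 ,  0.984,  2.393]), 'eef_pos': array([ 0.632, -0.214,  0.313]), 'contact_force': array([-1.131, -3.748, -0.937]), 'ft_torque': array([-0.848,  0.336,  0.048]), 'gripper_width': np.float64(0.191), 'grip_force': np.float64(44.993)}
shift [0. 0. 0.] turn 0.0 alt 0.0 az now 113.7 j7 [ 0.1   0.59  0.26  1.58 -0.17  0.98  2.39]
```

Call:
{"fn": "carry_out", "kwargs": {
  "steps": "-1 0 0 0 0;-1 0 0 0 0;-1 0 0 0 0;-1 0 0 0 0;-1 0 0 0 0;-1 0 0 -0.001 1.2;-1 0 0 -0.001 1.2;-1 0 0 -0.001 1.2;-1 0 0 -0.001 1.2;-1 0 0 -0.001 1.2;-1 0 0 -0.001 1.2;-1 0 0 -0.001 1.2"
}}

```text
clock: 21.98
eef_pos: [0.6324, -0.2133, 0.3137]
tcp_rot: [0.0, 0.385, 0.923, -0.0]
contact_force: [0.3, -0.0, -0.6]
gripper_width: 1.001
grip_force: 0.0
```

Call:
{"fn": "carry_out", "kwargs": {
  "steps": "-1 0 0 0 1.942;-1 0 0 0 1.942;-1 0 0 0 1.942;-1 0 0 0 1.942;-1 0 0 0 1.942;-1 0 0 0 1.942;-1 0 0 0 1.942;-1 0 0 0 1.942;-1 0 0 0 1.942;-1 0 0 0 1.942;-1 0 0 0 1.942;-1 0 0 0 1.942"
}}

```text
clock: 23.48
eef_pos: [0.6324, -0.2133, 0.3135]
tcp_rot: [0.0, 0.979, 0.206, -0.0]
contact_force: [-0.9, -0.5, -0.4]
gripper_width: 0.998
grip_force: 0.0
```

```bash
python3 -c "
from h import *
scan('wrist','w6',['lid'])
st()"
```

```text
lid 0.78 [136, 393, 35, 16] c 0.4947 -0.1793 top 0.0154 size 293 26 longaz 175.0
lid 0.56 [216, 168, 143, 154] c 0.6336 -0.2138 top 0.1446 size 60 18 longaz 23.8
{'clock': np.float64(23.575), 'joints': array([-0.342,  0.805,  0.978,  1.6  , -0.72 ,  1.135, -0.341]), 'eef_pos': array([ 0.632, -0.213,  0.314]), 'contact_force': array([0.83 , 0.689, 0.243]), 'ft_torque': array([-0.04 ,  0.146,  0.036]), 'gripper_width': np.float64(1.002), 'grip_force': np.float64(0.0)}
shift [0. 0. 0.] turn 0.0 alt 0.0 az now -66.1 j7 [-0.34  0.8   0.98  1.6  -0.72  1.13 -0.34]
```

Call:
{"fn": "carry_out", "kwargs": {
  "steps": "1 0 0 0 0;1 0 0 0 0;1 0 0 0 0;1 0 0 0 0;1 0 0 0 0;1 0 0 0 0;1 0 0 0 0;1 0 0 0 0;1 0 0 0 0;1 0 0 0 0"
}}

```text
clock: 24.82
eef_pos: [0.6322, -0.2137, 0.3137]
tcp_rot: [0.0, 0.979, 0.206, -0.0]
contact_force: [0.4, -2.3, -0.8]
gripper_width: 0.19
grip_force: 45.0
```

Call:
{"fn": "carry_out", "kwargs": {
  "steps": "1 0 0 0 -0.15;1 0 0 0 -0.3;1 0 0 -0.001 -0.45;1 0 0 -0.001 -0.6;1 0 0 -0.001 -0.75;1 0 0 -0.001 -0.9;1 0 0 -0.001 -1.05;1 0 0 -0.001 -1.2;1 0 0 -0.002 -1.35;1 0 0 -0.002 -1.5;1 0 0 -0.002 -1.65;1 0 0 -0.002 -1.8"
}}

```text
clock: 26.32
eef_pos: [0.6321, -0.2135, 0.3157]
tcp_rot: [-0.0, 0.445, 0.895, -0.0]
contact_force: [-0.7, 0.1, 1.1]
gripper_width: 0.192
grip_force: 45.0
```

Call:
{"fn": "carry_out", "kwargs": {
  "steps": "1 0 0 0 -0.15;1 0 0 0 -0.3;1 0 0 -0.001 -0.45;1 0 0 -0.001 -0.6;1 0 0 -0.001 -0.75;1 0 0 -0.001 -0.9;1 0 0 -0.001 -1.05;1 0 0 -0.001 -1.2;1 0 0 -0.0015 -1.342;1 0 0 -0.0015 -1.342"
}}

```text
clock: 27.58
eef_pos: [0.6322, -0.2137, 0.3173]
tcp_rot: [0.0, -0.205, 0.979, 0.0]
contact_force: [0.8, -1.3, -0.8]
gripper_width: 0.193
grip_force: 45.0
```

Call:
{"fn": "carry_out", "kwargs": {
  "steps": "-1 0 0 0 0;-1 0 0 0 0;-1 0 0 0 0;-1 0 0 0 0;-1 0 0 0 0;-1 0 0 -0.001 1.2;-1 0 0 -0.001 1.2;-1 0 0 -0.001 1.2;-1 0 0 -0.001 1.2;-1 0 0 -0.001 1.2;-1 0 0 -0.001 1.2;-1 0 0 -0.001 1.2"
}}

```text
clock: 29.08
eef_pos: [0.6324, -0.2133, 0.3182]
tcp_rot: [0.0, 0.385, 0.923, -0.0]
contact_force: [-0.4, 0.3, 0.0]
gripper_width: 1.001
grip_force: 0.0
```

Call:
{"fn": "carry_out", "kwargs": {
  "steps": "-1 0 0 0 1.942;-1 0 0 0 1.942;-1 0 0 0 1.942;-1 0 0 0 1.942;-1 0 0 0 1.942;-1 0 0 0 1.942;-1 0 0 0 1.942;-1 0 0 0 1.942;-1 0 0 0 1.942;-1 0 0 0 1.942;-1 0 0 0 1.942;-1 0 0 0 1.942"
}}

```text
clock: 30.58
eef_pos: [0.6324, -0.2133, 0.318]
tcp_rot: [0.0, 0.979, 0.206, -0.0]
contact_force: [-0.4, 0.0, -0.6]
gripper_width: 1.001
grip_force: 0.0
```

```bash
python3 -c "
from h import *
scan('wrist','w7',['lid'])
st()"
```

```text
lid 0.8 [213, 168, 146, 154] c 0.6325 -0.2137 top 0.1481 size 60 18 longaz 23.8
lid 0.72 [136, 390, 40, 18] c 0.3543 -0.1684 top 0.0183 size 31 6 longaz 99.4
lid 0.46 [56, 186, 91, 62] c 0.5861 -0.083 top 0.0867 size 55 18 longaz 83.2
{'clock': np.float64(30.675), 'joints': array([-0.343,  0.799,  0.98 ,  1.597, -0.714,  1.14 , -0.346]), 'eef_pos': array([ 0.632, -0.213,  0.318]), 'contact_force': array([-0.887, -0.431,  0.364]), 'ft_torque': array([-0.092,  0.191,  0.05 ]), 'gripper_width': np.float64(1.002), 'grip_force': np.float64(0.0)}
shift [0. 0. 0.] turn 0.0 alt 0.0 az now -66.2 j7 [-0.34  0.8   0.98  1.6  -0.71  1.14 -0.35]
```

Call:
{"fn": "carry_out", "kwargs": {
  "steps": "1 0 0 0 0;1 0 0 0 0;1 0 0 0 0;1 0 0 0 0;1 0 0 0 0;1 0 0 0 0;1 0 0 0 0;1 0 0 0 0;1 0 0 0 0;1 0 0 0 0"
}}

```text
clock: 31.92
eef_pos: [0.6323, -0.2135, 0.3182]
tcp_rot: [0.0, 0.979, 0.206, 0.0]
contact_force: [0.1, 0.2, 1.6]
gripper_width: 0.186
grip_force: 45.0
```

Call:
{"fn": "carry_out", "kwargs": {
  "steps": "1 0 0 0 -0.15;1 0 0 0 -0.3;1 0 0 -0.001 -0.45;1 0 0 -0.001 -0.6;1 0 0 -0.001 -0.75;1 0 0 -0.001 -0.9;1 0 0 -0.001 -1.05;1 0 0 -0.001 -1.2;1 0 0 -0.002 -1.35;1 0 0 -0.002 -1.5;1 0 0 -0.002 -1.65;1 0 0 -0.002 -1.8"
}}

```text
clock: 33.42
eef_pos: [0.6322, -0.2135, 0.3201]
tcp_rot: [-0.0, 0.445, 0.895, -0.0]
contact_force: [-0.2, 0.3, 0.7]
gripper_width: 0.188
grip_force: 45.0
```

Call:
{"fn": "carry_out", "kwargs": {
  "steps": "1 0 0 0 -0.15;1 0 0 0 -0.3;1 0 0 -0.001 -0.45;1 0 0 -0.001 -0.6;1 0 0 -0.001 -0.75;1 0 0 -0.001 -0.9;1 0 0 -0.001 -1.05;1 0 0 -0.001 -1.2;1 0 0 -0.0015 -1.342;1 0 0 -0.0015 -1.342"
}}

```text
clock: 34.67
eef_pos: [0.6321, -0.2139, 0.3217]
tcp_rot: [0.0, -0.205, 0.979, -0.0]
contact_force: [-0.8, -2.0, -0.6]
gripper_width: 0.19
grip_force: 45.0
```

Call:
{"fn": "carry_out", "kwargs": {
  "steps": "-1 0 0 0 0;-1 0 0 0 0;-1 0 0 0 0;-1 0 0 0 0;-1 0 0 0 0;-1 0 0 -0.001 1.2;-1 0 0 -0.001 1.2;-1 0 0 -0.001 1.2;-1 0 0 -0.001 1.2;-1 0 0 -0.001 1.2;-1 0 0 -0.001 1.2;-1 0 0 -0.001 1.2"
}}

```text
clock: 36.17
eef_pos: [0.6324, -0.2133, 0.3227]
tcp_rot: [0.0, 0.385, 0.923, -0.0]
contact_force: [-0.8, 0.4, -0.2]
gripper_width: 0.999
grip_force: 0.0
```

Call:
{"fn": "carry_out", "kwargs": {
  "steps": "-1 0 0 0 1.942;-1 0 0 0 1.942;-1 0 0 0 1.942;-1 0 0 0 1.942;-1 0 0 0 1.942;-1 0 0 0 1.942;-1 0 0 0 1.942;-1 0 0 0 1.942;-1 0 0 0 1.942;-1 0 0 0 1.942;-1 0 0 0 1.942;-1 0 0 0 1.942"
}}

```text
clock: 37.67
eef_pos: [0.6324, -0.2133, 0.3225]
tcp_rot: [0.0, 0.979, 0.206, -0.0]
contact_force: [-0.1, 0.0, 0.8]
gripper_width: 1.0
grip_force: 0.0
```

```bash
python3 -c "
from h import *
scan('wrist','w8',['lid'])
st()"
```

```text
lid 0.87 [212, 168, 147, 154] c 0.6332 -0.2135 top 0.1516 size 59 18 longaz 23.9
lid 0.58 [135, 391, 46, 18] c 0.354 -0.1703 top 0.0216 size 34 7 longaz 95.9
{'clock': np.float64(37.775), 'joints': array([-0.343,  0.792,  0.98 ,  1.594, -0.707,  1.146, -0.35 ]), 'eef_pos': array([ 0.632, -0.213,  0.323]), 'contact_force': array([0.624, 0.839, 0.595]), 'ft_torque': array([-0.099,  0.175,  0.042]), 'gripper_width': np.float64(1.001), 'grip_force': np.float64(0.0)}
shift [0. 0. 0.] turn 0.0 alt 0.0 az now -66.1 j7 [-0.34  0.79  0.98  1.59 -0.71  1.15 -0.35]
```

Call:
{"fn": "carry_out", "kwargs": {
  "steps": "1 0 0 0 0;1 0 0 0 0;1 0 0 0 0;1 0 0 0 0;1 0 0 0 0;1 0 0 0 0;1 0 0 0 0;1 0 0 0 0;1 0 0 0 0;1 0 0 0 0"
}}

```text
clock: 39.02
eef_pos: [0.6323, -0.2136, 0.3227]
tcp_rot: [0.0, 0.979, 0.206, -0.0]
contact_force: [0.2, -0.4, -0.1]
gripper_width: 0.188
grip_force: 45.0
```

Call:
{"fn": "carry_out", "kwargs": {
  "steps": "1 0 0 0 -0.15;1 0 0 0 -0.3;1 0 0 -0.001 -0.45;1 0 0 -0.001 -0.6;1 0 0 -0.001 -0.75;1 0 0 -0.001 -0.9;1 0 0 -0.001 -1.05;1 0 0 -0.001 -1.2;1 0 0 -0.002 -1.35;1 0 0 -0.002 -1.5;1 0 0 -0.002 -1.65;1 0 0 -0.002 -1.8"
}}

```text
clock: 40.52
eef_pos: [0.6322, -0.2136, 0.3247]
tcp_rot: [-0.0, 0.445, 0.895, -0.0]
contact_force: [0.0, 0.1, 0.4]
gripper_width: 0.188
grip_force: 45.0
```

Call:
{"fn": "carry_out", "kwargs": {
  "steps": "1 0 0 0 -0.15;1 0 0 0 -0.3;1 0 0 -0.001 -0.45;1 0 0 -0.001 -0.6;1 0 0 -0.001 -0.75;1 0 0 -0.001 -0.9;1 0 0 -0.001 -1.05;1 0 0 -0.001 -1.2;1 0 0 -0.0015 -1.342;1 0 0 -0.0015 -1.342"
}}

```text
clock: 41.78
eef_pos: [0.6322, -0.2138, 0.3262]
tcp_rot: [0.0, -0.205, 0.979, 0.0]
contact_force: [0.9, -0.5, -0.1]
gripper_width: 0.185
grip_force: 45.0
```

Call:
{"fn": "carry_out", "kwargs": {
  "steps": "-1 0 0 0 0;-1 0 0 0 0;-1 0 0 0 0;-1 0 0 0 0;-1 0 0 0 0;-1 0 0 -0.001 1.2;-1 0 0 -0.001 1.2;-1 0 0 -0.001 1.2;-1 0 0 -0.001 1.2;-1 0 0 -0.001 1.2;-1 0 0 -0.001 1.2;-1 0 0 -0.001 1.2"
}}

```text
clock: 43.28
eef_pos: [0.6324, -0.2133, 0.3272]
tcp_rot: [0.0, 0.385, 0.923, -0.0]
contact_force: [0.4, 0.9, -0.7]
gripper_width: 1.0
grip_force: 0.0
```

Call:
{"fn": "carry_out", "kwargs": {
  "steps": "-1 0 0 0 1.942;-1 0 0 0 1.942;-1 0 0 0 1.942;-1 0 0 0 1.942;-1 0 0 0 1.942;-1 0 0 0 1.942;-1 0 0 0 1.942;-1 0 0 0 1.942;-1 0 0 0 1.942;-1 0 0 0 1.942;-1 0 0 0 1.942;-1 0 0 0 1.942"
}}

```text
clock: 44.78
eef_pos: [0.6324, -0.2133, 0.327]
tcp_rot: [0.0, 0.979, 0.206, -0.0]
contact_force: [-0.2, -0.3, -0.3]
gripper_width: 0.999
grip_force: 0.0
```

Call:
{"fn": "carry_out", "kwargs": {
  "steps": "1 0 0 0 0;1 0 0 0 0;1 0 0 0 0;1 0 0 0 0;1 0 0 0 0;1 0 0 0 0;1 0 0 0 0;1 0 0 0 0;1 0 0 0 0;1 0 0 0 0"
}}

```text
clock: 46.02
eef_pos: [0.6323, -0.2135, 0.3272]
tcp_rot: [0.0, 0.979, 0.206, -0.0]
contact_force: [0.0, -0.2, 0.4]
gripper_width: 0.191
grip_force: 45.0
```

Call:
{"fn": "carry_out", "kwargs": {
  "steps": "1 0 0 0 -0.15;1 0 0 0 -0.3;1 0 0 -0.001 -0.45;1 0 0 -0.001 -0.6;1 0 0 -0.001 -0.75;1 0 0 -0.001 -0.9;1 0 0 -0.001 -1.05;1 0 0 -0.001 -1.2;1 0 0 -0.002 -1.35;1 0 0 -0.002 -1.5;1 0 0 -0.002 -1.65;1 0 0 -0.002 -1.8"
}}

```text
clock: 47.52
eef_pos: [0.6322, -0.2136, 0.3292]
tcp_rot: [-0.0, 0.445, 0.895, -0.0]
contact_force: [-0.9, -0.3, 0.2]
gripper_width: 0.191
grip_force: 45.0
```

```bash
python3 -c "
from h import *
scan('wrist','w9',['lid'])
st()"
```

```text
lid 0.69 [216, 167, 141, 150] c 0.6271 -0.2166 top 0.1572 size 60 30 longaz 127.3
{'clock': np.float64(47.625), 'joints': array([-0.11 ,  0.628,  0.571,  1.581, -0.377,  1.044,  1.211]), 'eef_pos': array([ 0.632, -0.214,  0.329]), 'contact_force': array([-0.321, -0.408, -0.722]), 'ft_torque': array([-0.095, -0.064,  0.009]), 'gripper_width': np.float64(0.184), 'grip_force': np.float64(44.998)}
shift [0. 0. 0.] turn 0.0 alt 0.0 az now 37.0 j7 [-0.11  0.63  0.57  1.58 -0.38  1.04  1.21]
```

Call:
{"fn": "carry_out", "kwargs": {
  "steps": "1 0 0 -0.001 -0.15;1 0 0 -0.001 -0.3;1 0 0 -0.001 -0.45;1 0 0 -0.001 -0.6;1 0 0 -0.003 -0.6;1 0 0 -0.005 -0.6;1 0 0 -0.007 -0.6;1 0 0 -0.007 -0.6"
}}

```text
clock: 48.62
eef_pos: [0.6324, -0.2134, 0.3364]
tcp_rot: [0.0, 0.164, 0.987, -0.0]
contact_force: [0.6, 0.1, -1.5]
gripper_width: 0.188
grip_force: 45.0
```

Call:
{"fn": "carry_out", "kwargs": {
  "steps": "1 0 0 -0.02 0;1 0 0 -0.045 0;1 0 0 -0.07 0;1 0 0 -0.07 0;1 0 0 -0.07 0"
}}

```text
clock: 49.25
eef_pos: [0.6321, -0.2134, 0.406]
tcp_rot: [-0.0, 0.163, 0.987, 0.0]
contact_force: [0.3, -0.0, -2.4]
gripper_width: 0.189
grip_force: 45.0
```

```bash
python3 -c "
from h import *
st()
go(.5,-.225,.3,71.4)"
```

```text
{'clock': np.float64(49.25), 'joints': array([-0.036,  0.526,  0.457,  1.509, -0.244,  1.164,  1.708]), 'eef_pos': array([ 0.632, -0.213,  0.406]), 'contact_force': array([ 0.285, -0.042, -2.417]), 'ft_torque': array([0.013, 0.055, 0.044]), 'gripper_width': np.float64(0.189), 'grip_force': np.float64(44.999)}
shift [0. 0. 0.] turn 0.0 alt 0.0 az now 71.2 j7 [-0.04  0.53  0.46  1.51 -0.24  1.16  1.71]
shift [ 0.1213 -0.0535  0.106 ] turn -0.003 alt 3.139 az now 71.2 j7 [-0.04  0.53  0.46  1.51 -0.24  1.16  1.71]
```

Call:
{"fn": "carry_out", "kwargs": {
  "steps": "1 0.04 -0.018 0 0;1 0.08 -0.036 0 0;1 0.121 -0.053 0 0;1 0.121 -0.053 0 0;1 0.121 -0.053 0.05 0;1 0.121 -0.053 0.1 0;1 0.121 -0.053 0.1 0;1 0.121 -0.053 0.1 0"
}}

```text
clock: 50.25
eef_pos: [0.5013, -0.2251, 0.3076]
tcp_rot: [0.0, 0.163, 0.987, -0.0]
contact_force: [-0.4, 0.4, -1.6]
gripper_width: 0.189
grip_force: 45.0
```

```bash
python3 -c "
from h import *
scan('wrist','w10',['lid','clip','jar','eraser_a','stick_a'])
st()"
```

```text
lid 0.69 [238, 0, 76, 26] c 0.3478 -0.1816 top 0.024 size 52 13 longaz 70.8
lid 0.56 [215, 169, 144, 149] c 0.5031 -0.2191 top 0.1356 size 60 30 longaz 161.5
clip 0.62 [110, 188, 44, 37] c 0.45 -0.357 top 0.0136 size 33 30 longaz 124.4
jar 0.59 [269, 269, 96, 124] c 0.5499 -0.2336 top 0.0947 size 164 27 longaz 162.1
stick_a 0.8 [536, 49, 24, 38] c 0.4603 0.0273 top 0.0073 size 28 16 longaz 129.5
{'clock': np.float64(50.55), 'joints': array([-0.003,  0.432,  0.461,  1.905, -0.249,  0.859,  1.828]), 'eef_pos': array([ 0.501, -0.225,  0.307]), 'contact_force': array([ 1.000e-03, -5.010e-01, -1.807e+00]), 'ft_torque': array([0.011, 0.026, 0.008]), 'gripper_width': np.float64(0.187), 'grip_force': np.float64(44.999)}
shift [0. 0. 0.] turn 0.0 alt 0.0 az now 71.3 j7 [-0.    0.43  0.46  1.9  -0.25  0.86  1.83]
```

View pics/w10.png

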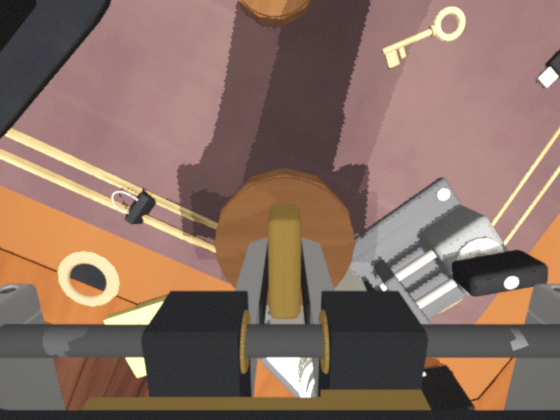

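Call:
{"fn": "carry_out", "kwargs": {
  "steps": "1 0 0 0.03 0;1 0 0 0.055 0;1 0 0 0.064 0;1 0 0 0.066 0;1 0 0 0.067 0;1 0 0 0.067 0"
}}

```text
clock: 51.3
eef_pos: [0.5009, -0.2248, 0.2398]
tcp_rot: [0.001, 0.163, 0.987, -0.0]
contact_force: [-0.1, -0.6, -1.2]
gripper_width: 0.191
grip_force: 45.0
```

Call:
{"fn": "carry_out", "kwargs": {
  "steps": "1 0 0 0.001 0;1 0 0 0.002 0;1 0 0 0.002 0"
}}

```text
clock: 51.68
eef_pos: [0.5009, -0.225, 0.2394]
tcp_rot: [0.001, 0.163, 0.987, 0.0]
contact_force: [-11.7, 7.3, 39.3]
gripper_width: 0.189
grip_force: 45.0
```

Call:
{"fn": "carry_out", "kwargs": {
  "steps": "-1 0 0 0 0;-1 0 0 0 0;-1 0 0 0 0;-1 0 0 0 0;-1 0 0 0 0;-1 0 0 -0.05 0;-1 0 0 -0.1 0;-1 0 0 -0.1 0"
}}

```text
clock: 52.68
eef_pos: [0.5013, -0.2253, 0.3405]
tcp_rot: [0.003, 0.163, 0.987, -0.0]
contact_force: [-0.6, 0.6, -0.9]
gripper_width: 0.981
grip_force: 0.0
```

```bash
python3 -c "
from h import *
st()
go(.45,-.357,.34,71)"
```

```text
{'clock': np.float64(52.675), 'joints': array([-0.025,  0.386,  0.485,  1.88 , -0.223,  0.922,  1.808]), 'eef_pos': array([ 0.501, -0.225,  0.34 ]), 'contact_force': array([-0.611,  0.596, -0.915]), 'ft_torque': array([ 0.012, -0.025, -0.031]), 'gripper_width': np.float64(0.981), 'grip_force': np.float64(0.0)}
shift [0. 0. 0.] turn 0.0 alt 0.0 az now 71.2 j7 [-0.02  0.39  0.48  1.88 -0.22  0.92  1.81]
shift [ 0.0062 -0.1412  0.0004] turn 0.004 alt -3.137 az now 71.2 j7 [-0.02  0.39  0.48  1.88 -0.22  0.92  1.81]
```

Call:
{"fn": "carry_out", "kwargs": {
  "steps": "-1 0.006 -0.141 0 0;-1 0.006 -0.141 0 0;-1 0.006 -0.141 0 0;-1 0.006 -0.141 0 0;-1 0.006 -0.141 0 0"
}}

```text
clock: 53.3
eef_pos: [0.4506, -0.3549, 0.3367]
tcp_rot: [-0.0, 0.162, 0.987, 0.0]
contact_force: [0.0, 0.4, 0.4]
gripper_width: 0.996
grip_force: 0.0
```

```bash
python3 -c "
from h import *
im,W=scan('wrist','w11',['clip','lid','eraser_a','stick_a'])
st()
a=im[100:300,180:380];save(cv2.resize(a,(600,600),interpolation=cv2.INTER_CUBIC),'c3')
m=(np.hypot(W[...,0]-.45,W[...,1]+.357)<.035)&(W[...,2]>.005)
v,u=np.nonzero(m);P=W[m]
for lo,hi in [(.004,.009),(.009,.013),(.013,.02)]:
  q=P[(P[:,2]>lo)&(P[:,2]<hi)];print(lo,len(q),cv2.minAreaRect((q[:,:2]*1000).astype(np.float32)) if len(q) else '')
"
```

```text
clip 0.71 [269, 189, 31, 32] c 0.4493 -0.3576 top 0.0141 size 32 30 longaz 123.6
lid 0.87 [394, 0, 91, 43] c 0.3397 -0.179 top 0.0244 size 67 28 longaz 70.4
lid 0.7 [375, 162, 105, 94] c 0.5002 -0.2249 top 0.0672 size 59 18 longaz 161.7
{'clock': np.float64(53.55), 'joints': array([ 0.214,  0.44 ,  0.512,  1.822, -0.261,  0.946,  2.085]), 'eef_pos': array([ 0.45 , -0.356,  0.337]), 'contact_force': array([-0.584,  0.279, -0.739]), 'ft_torque': array([-0.004,  0.005,  0.009]), 'gripper_width': np.float64(1.0), 'grip_force': np.float64(0.0)}
shift [0. 0. 0.] turn 0.0 alt 0.0 az now 71.3 j7 [ 0.21  0.44  0.51  1.82 -0.26  0.95  2.08]
0.004 380 ((451.08807373046875, -357.87493896484375), (67.24348449707031, 32.603240966796875), 45.4183464050293)
0.009 197 ((456.7938232421875, -352.700927734375), (11.543046951293945, 32.067230224609375), 35.232173919677734)
0.013 191 ((448.1370544433594, -357.8289489746094), (27.721420288085938, 31.577136993408203), 32.56686782836914)
```

View pics/c3.png

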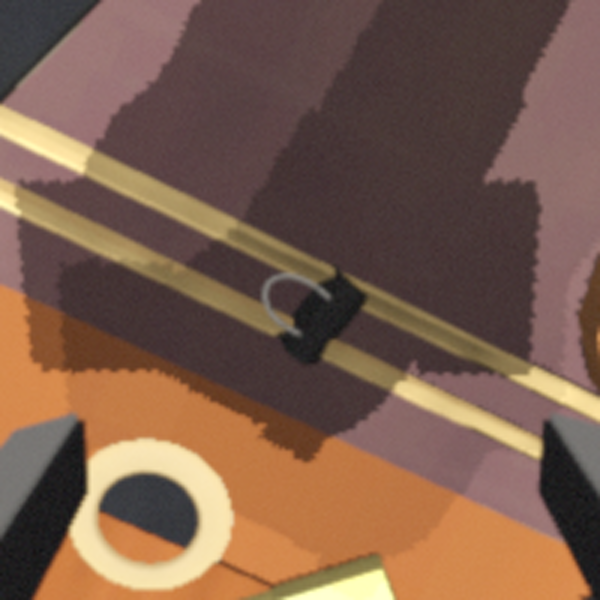

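```bash
python3 -c "
from h import *
go(.4565,-.3526,.27,-56)"
```

```text
shift [-0.005   0.0048  0.0672] turn -0.919 alt 2.222 az now 71.3 j7 [ 0.21  0.44  0.51  1.82 -0.26  0.95  2.08]
```

Call:
{"fn": "carry_out", "kwargs": {
  "steps": "-0.2 -0.005 0.005 0.03 2.22;-0.2 -0.005 0.005 0.03 2.22;-0.2 -0.005 0.005 0.03 2.22;-0.2 -0.005 0.005 0.03 2.22;-0.2 -0.005 0.005 0.03 2.22;-0.2 -0.005 0.005 0.03 2.22;-0.2 -0.005 0.005 0.03 2.22;-0.2 -0.005 0.005 0.03 2.22;-0.2 -0.005 0.005 0.03 2.22;-0.2 -0.005 0.005 0.03 2.22;-0.2 -0.005 0.005 0.03 2.22;-0.2 -0.005 0.005 0.03 2.22",
  "squeeze": 20
}}

```text
clock: 55.05
eef_pos: [0.4564, -0.3527, 0.3072]
tcp_rot: [-0.0, 0.957, 0.29, 0.0]
contact_force: [-0.1, -1.4, 0.7]
gripper_width: 0.601
grip_force: 0.0
```

Call:
{"fn": "carry_out", "kwargs": {
  "steps": "-0.2 0 0 0 0.001;-0.2 0 0 0.001 0.001"
}}

```text
clock: 55.3
eef_pos: [0.4562, -0.353, 0.3062]
tcp_rot: [0.0, 0.956, 0.294, 0.0]
contact_force: [-0.5, 0.2, -0.9]
gripper_width: 0.603
grip_force: 0.0
```

```bash
python3 -c "
from h import *
im,W=scan('wrist','w12',['clip'])
st()
go(.4565,-.3526,.2025,-56)
m=(np.hypot(W[...,0]-.452,W[...,1]+.356)<.035)&(W[...,2]>.005)
P=W[m]
for lo,hi in [(.009,.013),(.013,.02)]:
  q=P[(P[:,2]>lo)&(P[:,2]<hi)];print(lo,len(q),cv2.minAreaRect((q[:,:2]*1000).astype(np.float32)) if len(q) else '')
a=im[110:310,180:380];save(cv2.resize(a,(600,600),interpolation=cv2.INTER_CUBIC),'c4')
"
```

```text
clip 0.62 [266, 198, 34, 36] c 0.4503 -0.3579 top 0.014 size 31 30 longaz 123.9
{'clock': np.float64(55.4), 'joints': array([-0.126,  0.676,  1.018,  1.847, -0.678,  1.014,  0.203]), 'eef_pos': array([ 0.456, -0.353,  0.306]), 'contact_force': array([ 0.289, -0.205, -0.906]), 'ft_torque': array([-0.031,  0.116, -0.001]), 'gripper_width': np.float64(0.6), 'grip_force': np.float64(0.0)}
shift [0. 0. 0.] turn 0.0 alt 0.0 az now -55.9 j7 [-0.13  0.68  1.02  1.85 -0.68  1.01  0.2 ]
shift [ 0.0007 -0.0002  0.1037] turn 0.002 alt -3.139 az now -55.9 j7 [-0.13  0.68  1.02  1.85 -0.68  1.01  0.2 ]
0.009 225 ((455.1167297363281, -354.59490966796875), (17.521284103393555, 31.194908142089844), 34.34698486328125)
0.013 254 ((449.3192138671875, -358.3317565917969), (28.299570083618164, 31.094024658203125), 32.58851623535156)
```

View pics/c4.png

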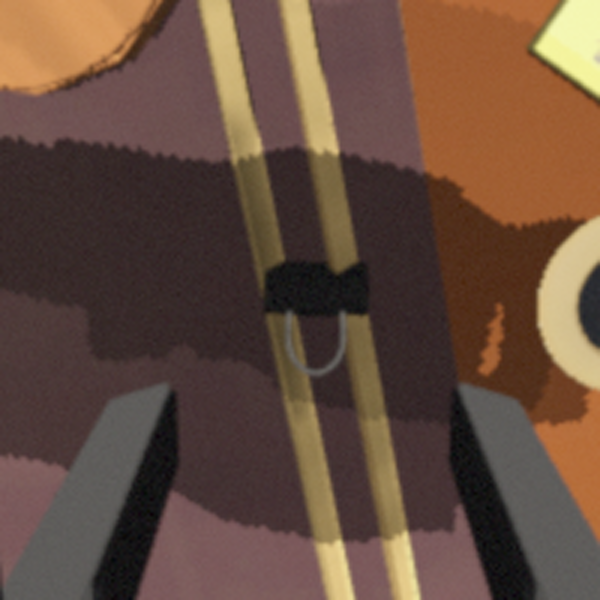

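Call:
{"fn": "carry_out", "kwargs": {
  "steps": "-0.2 0 0 0.06 0;-0.2 0 0 0.1 0;-0.2 0 0 0.1035 0;-0.2 0 0 0.1035 0;1 0 0 0.1035 0;1 0 0 0.1035 0;1 0 0 0.1035 0;1 0 0 0.1035 0;1 0 0 0.1035 0;1 0 0 0.1035 0"
}}

```text
clock: 56.65
eef_pos: [0.4562, -0.3533, 0.2033]
tcp_rot: [0.0, 0.956, 0.292, 0.0]
contact_force: [0.0, 2.0, 8.1]
gripper_width: 0.336
grip_force: 20.0
```

Call:
{"fn": "carry_out", "kwargs": {
  "steps": "1 0 0 -0.05 0;1 0 0 -0.1 0;1 0 0 -0.13 0;1 0 0 -0.15 0;1 0 0 -0.15 0"
}}

```text
clock: 57.28
eef_pos: [0.4561, -0.3533, 0.3534]
tcp_rot: [0.0, 0.956, 0.292, 0.001]
contact_force: [0.0, 1.0, 0.4]
gripper_width: 0.338
grip_force: 20.0
```

```bash
python3 -c "
from h import *
st()
go(.632,-.2135,.36,-56)"
```

```text
{'clock': np.float64(57.275), 'joints': array([-0.166,  0.622,  1.076,  1.812, -0.618,  1.089,  0.159]), 'eef_pos': array([ 0.456, -0.353,  0.353]), 'contact_force': array([0.022, 0.986, 0.386]), 'ft_torque': array([-0.027,  0.115, -0.032]), 'gripper_width': np.float64(0.338), 'grip_force': np.float64(20.0)}
shift [0. 0. 0.] turn 0.0 alt 0.0 az now -56.0 j7 [-0.17  0.62  1.08  1.81 -0.62  1.09  0.16]
shift [ 0.224  -0.0175 -0.0065] turn 0.0 alt -3.141 az now -56.0 j7 [-0.17  0.62  1.08  1.81 -0.62  1.09  0.16]
```

Call:
{"fn": "carry_out", "kwargs": {
  "steps": "1 0.231 -0.0175 -0.006 0;1 0.231 -0.0175 -0.006 0;1 0.231 -0.0175 -0.006 0;1 0.231 -0.0175 -0.006 0;1 0.231 -0.0175 -0.006 0;1 0.231 -0.0175 -0.006 0;1 0.231 -0.0175 -0.006 0;1 0.231 -0.0175 0.04 0;1 0.231 -0.0175 0.046 0;1 0.231 -0.0175 0.046 0"
}}

```text
clock: 58.52
eef_pos: [0.6376, -0.2102, 0.3075]
tcp_rot: [0.0, 0.956, 0.292, -0.0]
contact_force: [-0.9, -0.4, 0.3]
gripper_width: 0.335
grip_force: 20.0
```

```bash
python3 -c "
from h import *
st();go(.638,-.21,.307,-56)
im,W=scan('wrist','w13',['jar'])
d=W[(np.abs(W[...,2]-.102)<.004)&(np.hypot(W[...,0]-.632,W[...,1]+.2135)<.06)];print(len(d),d.mean(0),d.min(0),d.max(0))"
```

```text
{'clock': np.float64(58.525), 'joints': array([-0.344,  0.82 ,  0.978,  1.593, -0.733,  1.133, -0.167]), 'eef_pos': array([ 0.638, -0.21 ,  0.307]), 'contact_force': array([-0.928, -0.372,  0.273]), 'ft_torque': array([-0.089,  0.124,  0.031]), 'gripper_width': np.float64(0.335), 'grip_force': np.float64(20.0)}
shift [0. 0. 0.] turn 0.0 alt 0.0 az now -56.1 j7 [-0.34  0.82  0.98  1.59 -0.73  1.13 -0.17]
shift [0.0005 0.0001 0.0005] turn -0.001 alt 3.141 az now -56.1 j7 [-0.34  0.82  0.98  1.59 -0.73  1.13 -0.17]
jar 0.85 [210, 154, 157, 151] c 0.6349 -0.2149 top 0.0978 size 82 76 longaz 73.5
1358 [ 0.63852134 -0.21027359  0.10122555] [ 0.596443   -0.24741118  0.09800196] [ 0.67236406 -0.17851145  0.10599324]
```

View pics/w13.png

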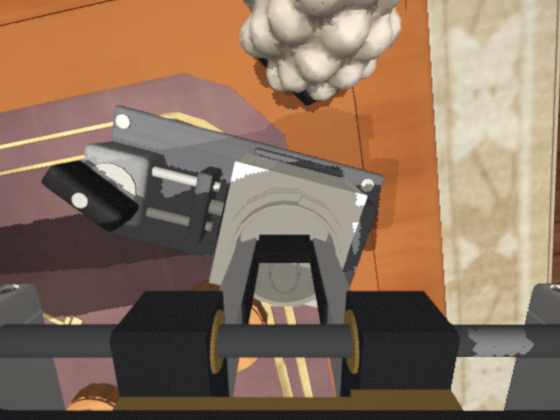

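Call:
{"fn": "carry_out", "kwargs": {
  "steps": "-0.1 0 0 0 0;-0.1 0 0 0 0;-0.1 0 0 0 0;-0.1 0 0 0 0;-0.1 0 0 0 0;-0.1 0 0 -0.05 0;-0.1 0 0 -0.1 0;-0.1 0 0 -0.1 0"
}}

```text
clock: 59.62
eef_pos: [0.6379, -0.2103, 0.4103]
tcp_rot: [0.001, 0.956, 0.292, 0.002]
contact_force: [-0.2, 0.4, 0.4]
gripper_width: 0.556
grip_force: 0.0
```

```bash
python3 -c "
from h import *
im,W=scan('wrist','w14',['jar','clip','eraser_a','stick_a'])
im,W=scan('scene','s2',['clip','eraser_a','stick_a','key'])
st();go(.455,.038,.33,30.3)"
```

```text
jar 0.64 [231, 148, 107, 105] c 0.6317 -0.215 top 0.0974 size 82 80 longaz 125.7
clip 0.78 [271, 180, 26, 18] c 0.644 -0.2086 top 0.0289 size 30 30 longaz 96.4
stick_a 0.8 [18, 187, 45, 17] c 0.4551 0.0367 top 0.0082 size 51 21 longaz 121.6
clip 0.58 [123, 234, 37, 27] c 0.591 -0.4007 top 0.0153 size 82 78 longaz 0.9
stick_a 0.63 [304, 213, 14, 11] c 0.456 0.038 top 0.0109 size 49 20 longaz 121.9
key 0.57 [258, 203, 27, 3] c 0.3997 -0.0723 top 0.0077 size 63 13 longaz 104.0
{'clock': np.float64(60.125), 'joints': array([-0.379,  0.728,  1.056,  1.509, -0.648,  1.286, -0.225]), 'eef_pos': array([ 0.638, -0.21 ,  0.406]), 'contact_force': array([-0.274, -0.558,  0.465]), 'ft_torque': array([-0.045,  0.115, -0.047]), 'gripper_width': np.float64(0.55), 'grip_force': np.float64(0.0)}
shift [0. 0. 0.] turn 0.0 alt 0.0 az now -56.0 j7 [-0.38  0.73  1.06  1.51 -0.65  1.29 -0.22]
shift [-0.0131 -0.3074  0.0764] turn -1.506 alt 1.635 az now -56.0 j7 [-0.38  0.73  1.06  1.51 -0.65  1.29 -0.22]
```

Call:
{"fn": "carry_out", "kwargs": {
  "steps": "-0.3 -0.014 -0.307 0 -1.5;-0.3 -0.014 -0.307 0 -1.5;-0.3 -0.014 -0.307 0 -1.5;-0.3 -0.014 -0.307 0 -1.5;-0.3 -0.014 -0.307 0.09 -1.5;-0.3 -0.014 -0.307 0.09 -1.5;-0.3 -0.014 -0.307 0.09 -1.5;-0.3 -0.014 -0.307 0.09 -1.5;-0.3 -0.014 -0.307 0.09 -1.5;-0.3 -0.014 -0.307 0.09 -1.5;-0.3 -0.014 -0.307 0.09 -1.5"
}}

```text
clock: 61.5
eef_pos: [0.4545, 0.0371, 0.3167]
tcp_rot: [0.0, 0.502, 0.865, -0.0]
contact_force: [-0.5, 0.5, -0.0]
gripper_width: 0.647
grip_force: 0.0
```

```bash
python3 -c "
from h import *
im,W=scan('wrist','w15',['stick_a','eraser_a','clip','key'])
st();go(.4524,.0415,.2022,31)"
```

```text
stick_a 0.68 [275, 177, 21, 51] c 0.4544 0.0382 top 0.0079 size 50 18 longaz 120.2
stick_a 0.48 [326, 371, 47, 28] c 0.5827 -0.0583 top 0.0827 size 23 12 longaz 39.8
key 0.83 [175, 234, 32, 59] c 0.3974 -0.0691 top 0.0045 size 68 25 longaz 88.3
{'clock': np.float64(61.75), 'joints': array([-0.866,  0.319,  0.837,  2.124, -0.322,  0.827,  0.689]), 'eef_pos': array([0.454, 0.037, 0.317]), 'contact_force': array([ 0.275, -0.53 ,  0.1  ]), 'ft_torque': array([-0.046,  0.046, -0.016]), 'gripper_width': np.float64(0.65), 'grip_force': np.float64(0.0)}
shift [0. 0. 0.] turn 0.0 alt 0.0 az now 29.9 j7 [-0.87  0.32  0.84  2.12 -0.32  0.83  0.69]
shift [0.0048 0.0003 0.1144] turn -0.019 alt 3.123 az now 29.9 j7 [-0.87  0.32  0.84  2.12 -0.32  0.83  0.69]
```

View pics/w15.png

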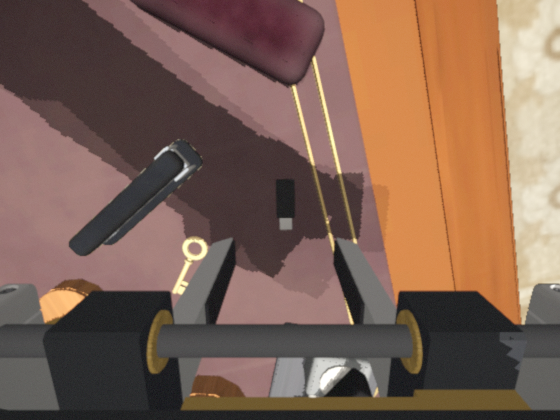

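Call:
{"fn": "carry_out", "kwargs": {
  "steps": "-0.3 0.006 0 0.06 0;-0.3 0.006 0 0.105 0;-0.3 0.006 0 0.1145 0;-0.3 0.006 0 0.1145 0;1 0.006 0 0.1145 0;1 0.006 0 0.1145 0;1 0.006 0 0.1145 0;1 0.006 0 0.1145 0;1 0.006 0 0.1145 0;1 0.006 0 0.1145 0;1 0.006 0 0.1145 0;1 0.006 0 0.1145 0",
  "squeeze": 20
}}

```text
clock: 63.25
eef_pos: [0.4516, 0.0423, 0.2023]
tcp_rot: [0.0, 0.5, 0.866, 0.0]
contact_force: [-1.8, 1.2, 6.3]
gripper_width: 0.187
grip_force: 20.0
```

Call:
{"fn": "carry_out", "kwargs": {
  "steps": "1 0 0 -0.05 0;1 0 0 -0.1 0;1 0 0 -0.15 0;1 0 0 -0.17 0;1 0 0 -0.17 0"
}}

```text
clock: 63.88
eef_pos: [0.4517, 0.0425, 0.3731]
tcp_rot: [0.0, 0.5, 0.866, 0.001]
contact_force: [-0.2, 0.1, -0.5]
gripper_width: 0.183
grip_force: 20.0
```

```bash
python3 -c "
from h import *
st();go(.632-.0025,-.2135+.0043,.37,30)"
```

```text
{'clock': np.float64(63.875), 'joints': array([-0.989,  0.211,  0.933,  2.079, -0.212,  0.944,  0.582]), 'eef_pos': array([0.452, 0.042, 0.373]), 'contact_force': array([-0.163,  0.11 , -0.464]), 'ft_torque': array([-0.043,  0.091,  0.022]), 'gripper_width': np.float64(0.183), 'grip_force': np.float64(20.0)}
shift [0. 0. 0.] turn 0.0 alt 0.0 az now 30.0 j7 [-0.99  0.21  0.93  2.08 -0.21  0.94  0.58]
shift [-0.3069  0.0283  0.003 ] turn -0.0 alt 3.141 az now 30.0 j7 [-0.99  0.21  0.93  2.08 -0.21  0.94  0.58]
```

Call:
{"fn": "carry_out", "kwargs": {
  "steps": "1 -0.307 0.028 0 0;1 -0.307 0.028 0 0;1 -0.307 0.028 0 0;1 -0.307 0.028 0 0;1 -0.307 0.028 0 0;1 -0.307 0.028 0 0;1 -0.307 0.028 0 0;1 -0.307 0.028 0.05 0;1 -0.307 0.028 0.066 0;1 -0.307 0.028 0.066 0;1 -0.307 0.028 0.066 0"
}}

```text
clock: 65.25
eef_pos: [0.6293, -0.2097, 0.3077]
tcp_rot: [0.001, 0.5, 0.866, 0.0]
contact_force: [0.3, -0.4, 0.4]
gripper_width: 0.187
grip_force: 20.0
```

```bash
python3 -c "
from h import *
st()"
```

```text
{'clock': np.float64(65.25), 'joints': array([-0.244,  0.713,  0.777,  1.612, -0.558,  1.049,  1.22 ]), 'eef_pos': array([ 0.629, -0.21 ,  0.308]), 'contact_force': array([ 0.277, -0.421,  0.353]), 'ft_torque': array([-0.012,  0.04 , -0.015]), 'gripper_width': np.float64(0.187), 'grip_force': np.float64(20.0)}
shift [0. 0. 0.] turn 0.0 alt 0.0 az now 30.0 j7 [-0.24  0.71  0.78  1.61 -0.56  1.05  1.22]
```

Call:
{"fn": "carry_out", "kwargs": {
  "steps": "0 0 0 0 0;0 0 0 0 0;0 0 0 0 0;0 0 0 0 0;0 0 0 -0.05 0;0 0 0 -0.1 0;0 0 0 -0.1 0"
}}

```text
clock: 66.12
eef_pos: [0.6292, -0.2104, 0.4099]
tcp_rot: [0.003, 0.501, 0.866, 0.001]
contact_force: [-0.3, -0.1, -0.6]
gripper_width: 0.504
grip_force: 0.0
```

```bash
python3 -c "
from h import *
im,W=scan('wrist','w16',['jar','clip','eraser_a','stick_a','lid','knob'])
st();go(.55,.15,.42,0)"
```

```text
jar 0.75 [236, 145, 101, 102] c 0.6306 -0.2155 top 0.098 size 81 78 longaz 137.5
clip 0.7 [280, 176, 18, 29] c 0.6364 -0.2095 top 0.0287 size 31 18 longaz 120.5
stick_a 0.54 [254, 178, 12, 33] c 0.6095 -0.2319 top 0.023 size 46 17 longaz 118.5
lid 0.59 [140, 103, 87, 81] c 0.5013 -0.2243 top 0.0672 size 60 19 longaz 162.0
knob 0.64 [287, 22, 51, 69] c 0.5848 -0.0816 top 0.087 size 56 18 longaz 82.7
{'clock': np.float64(66.475), 'joints': array([-0.281,  0.618,  0.843,  1.53 , -0.48 ,  1.212,  1.164]), 'eef_pos': array([ 0.629, -0.21 ,  0.405]), 'contact_force': array([-0.551,  0.382, -0.283]), 'ft_torque': array([-0.066, -0.002,  0.009]), 'gripper_width': np.float64(0.5), 'grip_force': np.float64(0.0)}
shift [0. 0. 0.] turn 0.0 alt 0.0 az now 29.9 j7 [-0.28  0.62  0.84  1.53 -0.48  1.21  1.16]
shift [ 0.351   0.111  -0.0146] turn 0.522 alt -2.619 az now 29.9 j7 [-0.28  0.62  0.84  1.53 -0.48  1.21  1.16]
```

View pics/w16.png

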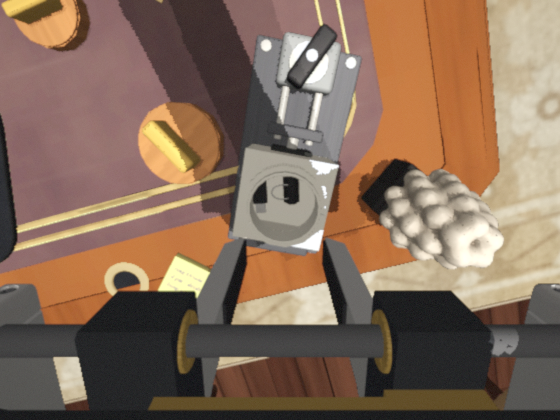

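Call:
{"fn": "carry_out", "kwargs": {
  "steps": "0 0.37 -0.05 0 0.5;0 0.37 -0.05 0 0.5;0 0.37 -0.05 0 0.5;0 0.37 -0.05 0 0.5;0 0.37 -0.05 0 0.5;0 0.37 -0.05 0 0.5;0 0.37 -0.05 0 0.5;0 0.37 -0.05 0 0.5;0 0.37 -0.05 0 0.5"
}}

```text
clock: 67.6
eef_pos: [0.4006, 0.0866, 0.4061]
tcp_rot: [-0.001, 0.698, 0.716, 0.0]
contact_force: [0.2, -0.2, -0.2]
gripper_width: 0.499
grip_force: 0.0
```

```bash
python3 -c "
from h import *
im,W=scan('wrist','w17',['eraser_a','stick_a','clip'])
st()
im,W=scan('scene','s3',['eraser_a','stick_a','clip'])
im,W=scan('side','d3',['eraser_a','stick_a','clip'])"
```

```text
stick_a 0.37 [157, 98, 138, 56] c 0.3342 0.1567 top 0.0359 size 149 54 longaz 4.2
{'clock': np.float64(67.8), 'joints': array([-1.454, -0.007,  1.187,  2.135,  0.009,  1.009, -0.251]), 'eef_pos': array([0.401, 0.085, 0.406]), 'contact_force': array([ 0.296,  0.808, -0.057]), 'ft_torque': array([-0.084,  0.026,  0.011]), 'gripper_width': np.float64(0.503), 'grip_force': np.float64(0.0)}
shift [0. 0. 0.] turn 0.0 alt 0.0 az now 1.2 j7 [-1.45 -0.01  1.19  2.14  0.01  1.01 -0.25]
clip 0.45 [177, 167, 33, 18] c 0.3372 0.2068 top 0.0539 size 258 91 longaz 83.5
```

View pics/w17.png

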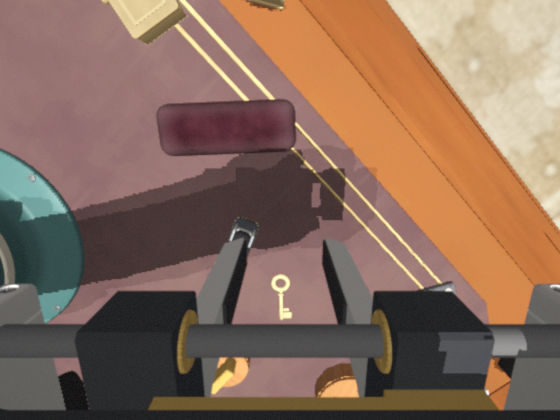

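```bash
python3 -c "
from h import *
print(bot.job_done())"
```

```text
the job is handed in; nothing more can be done
None
```

The job is handed in, with no verdict returned: I turned the clamp knob about a quarter turn past touch (estimated from the knob's angle, pad about 4.5 mm), laid the lid flat beside the clamp bar up, and put the binder clip and memory stick, the only storable items found, in the open jar.

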